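# Free the setting master from its left-hand-thread keeper

## Task

The steel setting master is locked in the fixture under a keeper held by the red wing knob, which has a left-hand thread: loosen it by turning it clockwise (seen from above the knob) until it comes up against its stop, and never force it tighter the other way. Then draw the keeper by its black tab all the way back to its stop, lift the master out, and stand it gently upright inside the pale circle on the black granite block, leaving knob and keeper open and the loose things around undisturbed.

Things in the scene. Friction and masses are not known exactly. Their poses are not given: they have to be found in the camera images.
- knob_grip (a point): Centre of the red knob's wing, the point to grip: a bar 46 mm long (x axis), 12 mm thick (y, grip across it), 24 mm high (z). z is the spindle axis, out of the fixture's sloping face, leaning 30 degrees from vertical toward the fixture's front (robot side). The point is 31 mm above the face when tight and rises 2 mm per rad of loosening. Nothing within 30 mm of it stands over 8 mm above the face.
- knob (a joint): Turn of the red knob, rad: 0 is tight; grows CLOCKWISE seen from above (looking down along -z of knob_grip), which LOOSENS it (left-hand thread). Starts at 0 to 0.5; loose stop at 2.5, where it should end. Counter-clockwise only tightens: below 0 it is forced, jams at -0.35. Stays put; friction 0.08 N m. Its spindle locks the keeper until about 1.9.
- keeper_tab (a point): Centre of the black tab on the keeper: 14 mm along x (up the slope), 10 mm along y, top 41 mm above the sloping face along z (this point is 28 mm above the face). z leans 30 degrees, parallel to the knob's axis. It starts 60 mm from the knob's axis and moves toward its own -y, away from the knob, as the keeper is drawn back. The keeper bar is 36 mm wide, 6 mm thick, on the face.
- keeper (a joint): Travel of the keeper in m: 0 is home, with its finger lying 1.5 mm above the top of the master; 0.040 is fully drawn back at its stop, clear of the master by 16 mm. Friction about 1.5 N; stays where it is left.
- master_center (a point): Centre (half-way up) of the steel setting master, a stepped cylinder 43 mm high, z up: 30 mm in diameter up to about 26 mm, narrower neck above; grip the lower part. 0.11 to 0.23 kg. It stands in a brass collar (5 mm high, 33 mm bore, 44 mm outside) on the fixture's base plate (top 12 mm above the bench); this point is then 33.5 mm above the bench. The keeper's stroke is along the fixture's y.
- granite_top (a point): Centre of the top face of the black granite block (90 x 90 x 20 mm, fixed) and of the pale circle on it (64 mm in diameter). The master standing on it has its centre 21.5 mm above this point.
- calculator: Bystander: black pocket calculator, 128 x 68 x 14 mm, lying loose; origin at the centre of its underside.
- sample_dish: Bystander: round glass dish with caps, 64 mm across, 15 mm high, loose; origin at the centre of its underside.
- ring_gauge: Bystander: steel ring gauge, 46 mm across, 14 mm high, loose; origin at the centre of its underside.
- plug_gauge: Bystander: plug gauge with six-sided handle, 98 mm long, 16 mm high, loose; origin at the centre of its underside.

How it is judged (in metres and radians):
On the way, in this order (a step that is already met when the one before it is completed fails the run):
1. the knob is loosened clockwise up to its stop (past 2.3 of 2.5 rad) (value of joint knob above 2.3 rad), for 0.1 s.
2. the keeper is drawn back to its stop (past 36 of 40 mm) (value of joint keeper above 0.036 m), for 0.1 s.
3. the master is lifted clear of the collar, upright (height (world z) of master_center above 0.055 m and angle between master_center's own z axis and vertical below 0.7 rad), for 0.1 s.
At the end, for the whole second after the job is handed in: The master stands upright (within 0.08 rad) and at rest on the granite block, its whole foot inside the pale circle (centre within 17 mm of the circle's centre, height within 3 mm of standing); the knob is still loose (past 2.1 rad) and the keeper still drawn back (past 34 mm) (horizontal distance between master_center and granite_top below 0.017 m and z of master_center in the frame of granite_top between 0.0185 and 0.0245 m and angle between master_center's own z axis and vertical below 0.08 rad and linear speed of master below 0.02 m/s and value of joint knob above 2.1 rad and value of joint keeper above 0.034 m); the robot touches nothing.
It fails at once if the knob is forced tighter, counter-clockwise (below -0.2 rad) (value of joint knob below -0.2 rad).
It fails at once if the master is tipped over (angle between master_center's own z axis and vertical above 0.9 rad).
It fails at once if the master is dropped or slammed onto the granite block (over 0.4 m/s within 6 mm of it) (horizontal distance between master_center and granite_top below 0.06 m and z of master_center in the frame of granite_top below 0.0275 m and linear speed of master above 0.4 m/s).
It fails at once if a loose bystander is pushed more than 25 mm (distance of any of calculator, sample_dish, ring_gauge, plug_gauge from where it was at the start of the episode above 0.025 m).
It also fails if it takes over 72 s, if anything falls off the work surface, if the arm or the gripper's body presses on something with over 40 N, if the wrist force passes 120 N, or if a joint passes its speed limit or range.

## Robot

A 6-joint arm with a two-finger parallel gripper is mounted at the origin on a cart in front of the work surface, level with it; the furniture and walls round the work are solid. World frame = base frame: x ahead of the robot, y to its left, z up, the work surface at z = 0. Lengths are in m, angles in degrees, forces in N, time in s.
With the tool pointing down it reaches from about 0.3 to 1 m from the base axis. Payload 5.1 kg.
Tool frame: the origin (TCP) lies between the finger pads; the fingertips stand 17 mm ahead of it and the grasp point (between the pads) lies 2 mm behind it; x points along the fingers, y is the direction in which the jaws open and shut, and the axes are right-handed (so a half turn about x gives the same grasp; the last joint's range is limited). The gripper opens to 95 mm and grips with 3 to 60 N. Pads are 20 mm wide; open, the fingers measure 119 mm over their backs; the gripper's body (75 mm by 180 mm) begins 59 mm behind the grasp point.
Start: joints at [62.017, 7.093, 94.555, -0, 78.352, -4.733], TCP at [0.257, 0.597, 0.2] pointing down, gripper open.
Joint ranges: [-149.61, 149.61], [-58.7, 133.49], [1.44, 155.28], [-77.14, 257.14], [18.33, 153.61], [-166.67, 166.67]. Speed limits (degrees/s): [147.25, 147.25, 180, 180, 180, 180].

## Interface

Orientations are given as [roll, pitch, yaw] about the fixed x, y, z axes, in that order (R = Rz(yaw) Ry(pitch) Rx(roll)).
In Python, from workcell import * gives the robot as it stands.
- The arm moves only by the shell command python3 -m inch 'ROWS' [OPENING] [FORCE]. ROWS is JSON, a list of rows, each an object with "linear": the shift along the tool's x, y, z in m, a list of three; "angular": the turn, a rotation vector about the tool's x, y, z in rad, a list of three. A call has 1 to 8 rows; each row is the pose to reach, as a shift and turn from the pose measured when the call began, along the tool's axes at that moment; what a row does not reach only later rows make up. A row lasts 1/12 s, in which the tool goes at most 41.7 mm and 7.16 degrees, less where a joint would pass 70% of its speed; a pose out of reach is approached as far as the arm can. A call with a gripper value outside its range is refused whole. OPENING is the opening in per cent of the stroke, from 0 (shut) to 100 (fully open), set as the call begins (- or left out, the last holds). The fingers move at their own pace and stop on an object; FORCE is the grip in N (left out, the last holds). Time passes only in rows, so rows that repeat a pose let the fingers close. It gives the time, the measured TCP pose, the force and the opening at its end, in the units of the state.
- state(): the state, without advancing time (a new reading comes with each control period).
- camera(name): name is "side" or "top"; returns the picture (384x512x3 uint8, red, green, blue); there is no depth.
- calibration(name): a dict with "fx", "fy", "cx", "cy" (pixels), "dist_coeffs" ([k1, k2, p1, p2, k3] as OpenCV has them; the pictures are not rectified), "pose" (4x4, takes a point from camera to world coordinates). Camera axes: x right, y up, looking along -z (the intrinsics and any distortion apply to the point x, -y, -z); pixel columns grow to the right and rows downward; lengths in m; the calibration is good to about 2 mm. A picture is of the moment at which its call begins. calibration takes no time and is no camera call.
- hand_in(): hands the job in, once; it reports no verdict.
Trained networks look in the newest picture that a camera, given by its name, has taken for a name from the list of things; names that differ only in an ending like _2 or _b are one class to them, and where a whole thing is asked for, a point or a joint stands for the part that bears it (a point fixed in the world has none). Each returns a list of dicts, best first, with "score" (0 to 1); they miss things now and then, are a little off and sometimes report something else, mostly with a low value. They report only what shows in the picture. A call takes as long as a camera call.
- cut_out(camera, query): "mask" (384x512 bool, what is visible of it).
- landmark_of(camera, query): "point" ([x, y, z] in m, in world coordinates, good to about 4 mm: a listed point, or the origin of a listed thing).
The state is a dict: "time": time; "qpos": joint angles; "joint_vel": joint speeds; "effort": joint torques, N m; "tcp_pos": TCP position; "tool_rot": TCP orientation; "wrist_force": force on the tool from outside, world axes, zero at the start; "moment": the same for the moment, N m; "opening": finger opening in m.
Only numpy, scipy, OpenCV 4.12 (cv2) and the standard library are available. Lean on these libraries where they do the work, as an engineer would, in place of code of your own. Each camera call takes 0.05 s, during which the arm holds its last target.

## Working session

There is one attempt and no reset: what is moved stays moved. The work goes in short steps, Python scripts to look and compute and a shell command to move; the robot and the scene stay as the last step left them, time stands still between calls to the robot, and variables do not carry over. Pictures are saved under pics/ and viewed, and the job is handed in when it is done.

```bash
ls; mkdir -p pics; python3 - <<'E'
from workcell import *
import cv2
print(state())
for n in ["side","top"]:
    im=camera(n); cv2.imwrite(f"pics/{n}0.png",im[:,:,::-1]); print(calibration(n))
    for q in ["knob_grip","keeper_tab","master_center","granite_top","calculator","sample_dish","ring_gauge","plug_gauge"]:
        r=landmark_of(n,q); print(n,q,[(round(d["score"],2),[round(float(v),4) for v in d["point"]]) for d in r[:2]])
E
```

```text
pics
{'time': 0.0, 'qpos': array([ 6.20173007e+01,  7.13523041e+00,  9.46321746e+01, -5.32683852e-04,
        7.83546838e+01, -4.73218683e+00]), 'joint_vel': array([-0.10403704, -0.01609794, -0.10414771, -0.05672942, -0.01695051,
        0.00588124]), 'effort': array([ 1.54695663e-03, -4.17606819e+01, -3.59933817e+01,  7.75522110e-02,
        4.92032699e-02, -1.45269978e-04]), 'tcp_pos': array([0.256295  , 0.59660195, 0.1988872 ]), 'tool_rot': array([ -94.48745549,   89.87791013, -117.73785985]), 'wrist_force': array([ 0.16244524,  0.22369779, -0.22662555]), 'moment': array([-0.01460876, -0.00064287,  0.01608705]), 'opening': 0.0950485136739287}
{'fx': 396.4079052305063, 'fy': 396.4079052305063, 'cx': 255.30991242212315, 'cy': 196.2303623313087, 'dist_coeffs': array([-0.04027827,  0.        ,  0.        ,  0.        ,  0.        ]), 'pose': array([[-0.99951792, -0.02586901,  0.01716768,  0.51675781],
       [ 0.02853888, -0.54778629,  0.8361314 ,  0.81708822],
       [-0.01222567,  0.83621826,  0.54826048,  0.62193651],
       [ 0.        ,  0.        ,  0.        ,  1.        ]])}
s
[... 629 characters left out ...]
]), 'pose': array([[-0.01342985,  0.99411268, -0.10751563,  0.3514849 ],
       [-0.99974711, -0.01141014,  0.01937852, -0.01093822],
       [ 0.01803766,  0.10774869,  0.99401452,  1.42792404],
       [ 0.        ,  0.        ,  0.        ,  1.        ]])}
top knob_grip []
top keeper_tab [(0.58, [0.5535, -0.0538, 0.0835]), (0.49, [0.5399, 0.0044, 0.0823])]
top master_center [(0.4, [0.3986, 0.2736, -0.0002]), (0.35, [0.5309, 0.0755, 0.0349])]
top granite_top [(0.71, [0.5266, -0.2474, 0.0193])]
top calculator [(0.76, [0.3732, -0.1534, -0.002])]
top sample_dish [(0.59, [0.6428, -0.1619, 0.0008])]
top ring_gauge [(0.47, [0.607, 0.2457, -0.0013])]
top plug_gauge [(0.6, [0.3991, 0.2719, 0.0036])]
```

View pics/side0.png

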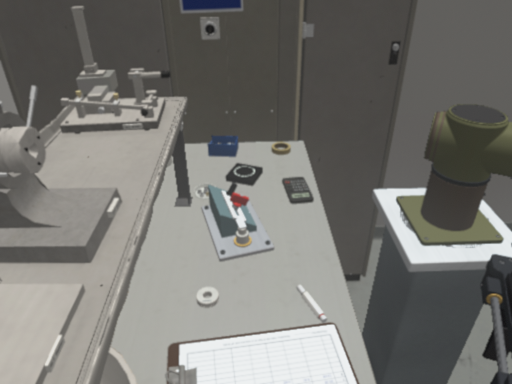

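View pics/top0.png

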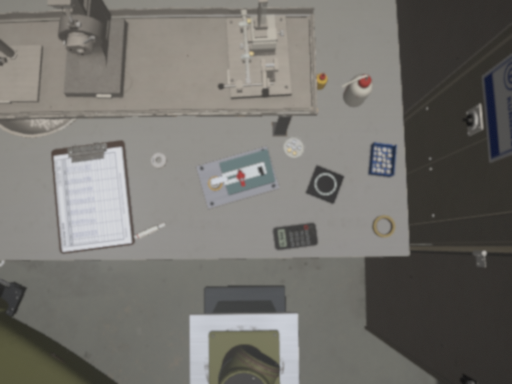

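```bash
python3 - <<'E'
import cv2
a=cv2.imread("pics/side0.png")[130:270,150:340]; cv2.imwrite("pics/side0c.png",cv2.resize(a,None,fx=4,fy=4,interpolation=cv2.INTER_CUBIC))
a=cv2.imread("pics/top0.png")[70:190,190:310]; cv2.imwrite("pics/top0c.png",cv2.resize(a,None,fx=5,fy=5,interpolation=cv2.INTER_CUBIC))
E
```

```text
(no output)
```

View pics/side0c.png

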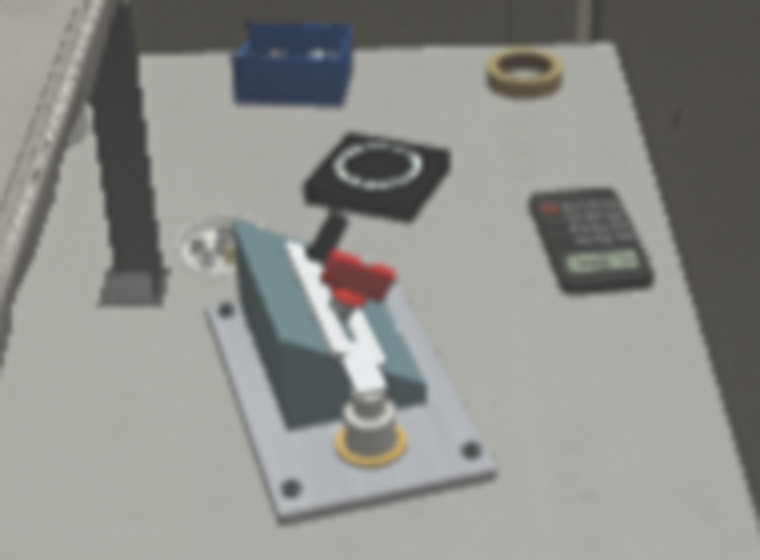

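View pics/top0c.png

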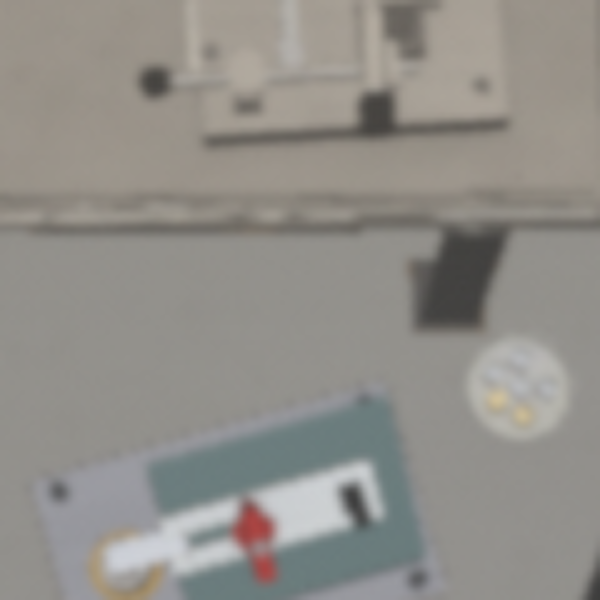

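```bash
cat > h.py <<'E'
import numpy as np, cv2
from scipy.spatial.transform import Rotation as R
from workcell import *
F=np.diag([1,-1,-1.])
class Cam:
    def __init__(s,n):
        c=calibration(n); s.K=np.array([[c["fx"],0,c["cx"]],[0,c["fy"],c["cy"]],[0,0,1]]); s.d=np.array(c["dist_coeffs"]); s.P=np.array(c["pose"])
    def proj(s,p):
        p=np.atleast_2d(p); q=((p-s.P[:3,3])@s.P[:3,:3])@F
        return cv2.projectPoints(q,np.zeros(3),np.zeros(3),s.K,s.d)[0].reshape(-1,2)
    def ray(s,u):
        u=np.array(u,float).reshape(-1,1,2); n=cv2.undistortPoints(u,s.K,s.d).reshape(-1,2)
        d=(np.c_[n,np.ones(len(n))]@F)@s.P[:3,:3].T
        return s.P[:3,3],d
    def onz(s,u,z):
        o,d=s.ray(u); return o+d*((z-o[2])/d[:,2])[:,None]
def tool():
    st=state(); return st,st["tcp_pos"],R.from_euler("xyz",st["tool_rot"],degrees=True).as_matrix()
def delta(p,Rg):
    "shift and rotvec from present pose to goal, in tool axes"
    st,t,Rt=tool(); return Rt.T@(np.array(p)-t), R.from_matrix(Rt.T@Rg).as_rotvec()
E
python3 - <<'E'
import cv2,numpy as np
a=cv2.imread("pics/top0.png")[140:215,192:282]; cv2.imwrite("pics/t1.png",cv2.resize(a,None,fx=8,fy=8,interpolation=cv2.INTER_CUBIC))
a=cv2.imread("pics/side0.png")[178:258,198:274]; cv2.imwrite("pics/s1.png",cv2.resize(a,None,fx=7,fy=7,interpolation=cv2.INTER_CUBIC))
for n in["top","side"]:
    a=cv2.imread(f"pics/{n}0.png").astype(int); m=(a[:,:,2]-np.maximum(a[:,:,1],a[:,:,0]))
    y0,y1,x0,x1=(168,190,232,250) if n=="top" else (188,212,226,252)
    print(n,x0,y0);print(m[y0:y1,x0:x1])
E
```

```text
top 232 168
[[-17 -17 -15 -14 -13 -11  -7  -4  -4  -5  -5  -4  -4  -6  -6  -5  -6  -6]
 [-13 -12 -10  -8  -6  -3   3   8   7   1  -2  -5  -6  -6  -6  -6  -7  -6]
 [ -8  -7  -6  -5  -2   3  14  24  22  12   2  -3  -5  -6  -6  -6  -6  -6]
 [ -5  -5  -6  -5  -2   8  26  47  50  32  13   1  -4  -6  -6  -6  -6  -6]
 [ -5  -6  -5  -5  -1  12  40  70  79  60  32  14   3  -3  -6  -6  -6  -5]
 [ -6  -6  -6  -4   3  24  56  85  95  85  61  38  17   2  -3  -6  -6  -5]
 [ -7  -6  -6  -2  14  41  70  91  99  96  84  64  36  10  -2  -6  -5  -6]
 [ -9 -10 -10   1  27  60  79  90  99  99  94  80  49  17   1  -5  -6  -5]
 [-13 -13 -11   3  34  67  81  89  96  96  90  77  47  16   1  -5  -5  -6]
 [-11 -10  -7   4  26  55  74  83  84  79  70  57  32  11  -2  -5  -7  -7]
 [ -6  -6  -5   0  13  35  57  67  59  47  40  34  18   3  -5  -7  -9 -11]
 [ -5  -6  -6  -3   2  15  33  44  37  26  24  25  12  -2 -10 -12 -14 -16]
 [ -5  -5  -6  -5  -4   2  12  24  32  33  36  36  19  -4 -14 -17 -18 -19]
 [ -6  -6  -6  -7  -7  -5  -2  11  36  56  64  61  33   0 -15 -18 -18 -18]
 [ -7  -8  -7  -9 -10 -12 -11   1  34 
[... 2492 characters left out ...]
27  -3   1
    8   3  -4  -8  -8  -9  -9  -5]
 [-23 -12  -5  -3  -4  -3  -3  -2   3  17  36  51  55  50  36   0 -21 -21
  -17 -19 -15 -11  -9  -9  -9  -7]
 [-26 -18  -5  -2  -3  -3  -4  -3  -1   1   4  10  10   7  -3 -20 -28 -27
  -26 -26 -21 -14  -9  -8  -8  -8]
 [-26 -22  -9  -4  -3  -4  -3  -4  -2  -2  -1  -2  -4  -7 -13 -22 -27 -27
  -27 -26 -24 -17 -11  -9  -8  -8]
 [-26 -23 -14  -5  -2  -3  -3  -5  -4  -3  -2  -3  -5  -3  -5 -18 -26 -27
  -27 -27 -25 -20 -14  -8  -9  -8]
 [-26 -26 -20  -9  -3  -3  -3  -3  -7 -10  -6  -3  -3  -3  -4 -12 -22 -28
  -27 -27 -26 -24 -17 -11  -9  -8]
 [-27 -26 -24 -13  -3  -2  -3  -4  -9 -13 -12  -4  -2  -3  -3  -5 -18 -26
  -27 -27 -27 -25 -21 -15  -9  -8]]
```

View pics/t1.png

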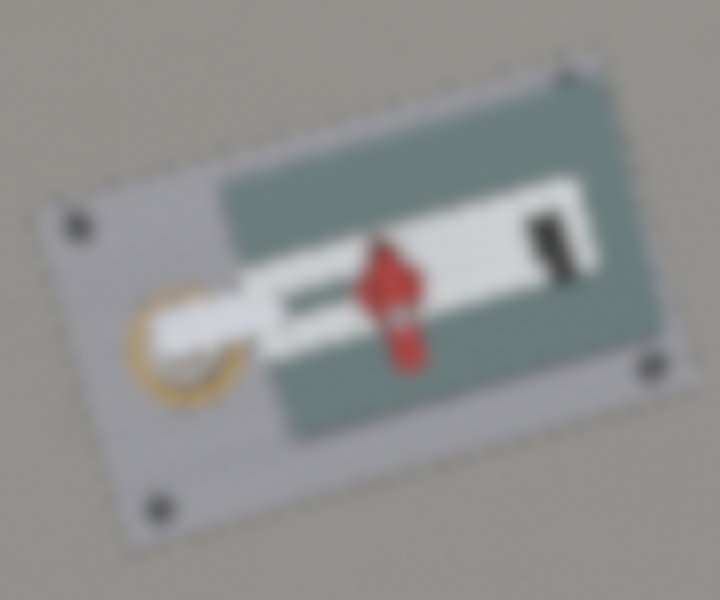

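View pics/s1.png

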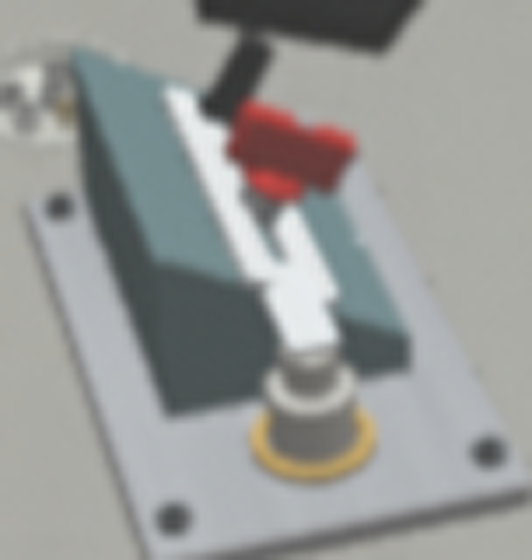

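```bash
cat > fit.py <<'E'
from h import *
from scipy.optimize import minimize
cs={n:Cam(n) for n in("top","side")}
t=np.array([[78,225],[568,75],[652,368],[158,510]])/8-.5+.5/8+np.array([192,140])
w=cs["top"].onz(t,0.012); print("screws top",w.round(4).tolist())
s=np.array([[173,519],[60,207],[488,452]])/7-.5+.5/7+np.array([198,178]); print("screws side",cs["side"].onz(s,0.012).round(4).tolist())
v=(w[1]-w[0])+(w[2]-w[3]); yaw=np.arctan2(v[0],-v[1]); v2=(w[0]-w[3])+(w[1]-w[2]); print("yaw",np.degrees(yaw),np.degrees(np.arctan2(v2[1],v2[0])))
def frame(yaw):
    fy=np.array([-np.sin(yaw),np.cos(yaw),0]);fx=np.array([np.cos(yaw),np.sin(yaw),0])
    z=np.array([0,0,1])*np.cos(np.pi/6)-fx*.5
    return np.c_[np.cross(fy,z),fy,z]
red={}
for n in cs:
    a=cv2.imread(f"pics/{n}0.png").astype(float); 
    x0,y0=(228,162) if n=="top" else (222,184); a=a[y0:y0+34,x0:x0+34]
    r=(a[:,:,2]-np.maximum(a[:,:,1],a[:,:,0]))/np.maximum(a[:,:,2],40); red[n]=(np.clip((r-.0)/.5,0,1),x0,y0)
S=8
def render(n,parts,x0,y0,off):
    m=np.zeros((34*S,34*S),np.uint8)
    for P in parts:
        q=(cs[n].proj(P)+off-[x0,y0]+.5)*S; h=cv2.convexHull(q.astype(np.float32)); cv2.fillConvexPoly(m,np.round(h*16).astype(np.int32),255,shift=4)
    m=cv2.GaussianBlur(m.astype(float)/255,(0,0),.7*S); return cv2.resize(m,(34,34),interpolation=cv2.INTER_AREA)
G=np.array([[i,j,k] for i in(-1,1) for j in(-1,1) for k in(-1,1)])
th=np.linspace(0,2*np.pi,24)
def model(p,Fr):
    c=p[:3]; Rz=R.from_euler("z",p[3]).as_matrix()
    B=(G*[.023,.006,.012])@(Fr@Rz).T+c
    r=p[4]; H=np.vstack([np.c_[r*np.cos(th),r*np.sin(th),0*th+h] for h in(-.012,-.012-p[5])])@Fr.T+c
    return [B,H]
def cost(p,Fr,full=False):
    e=0
    for n in cs:
        m,x0,y0=red[n]; off=p[6:8] if n=="top" else np.zeros(2)
        e+=((render(n,model(p,Fr),x0,y0,off)-m)**2).sum()
    return e+ (p[6:8]**2).sum()*.5
if __name__=="__main__":
    Fr=frame(yaw)
    for a0 in(-.6,-.2,.2,.6):
        p0=np.array([.5352,.0024,.0786,a0,.01,.008,0,0])
        sim=np.vstack([p0]+[p0+d for d in np.diag([.006,.006,.006,.3,.004,.004,1,1])])
        r=minimize(cost,p0,args=(Fr,),method="Nelder-Mead",options=dict(initial_simplex=sim,maxiter=1500,xatol=1e-5,fatol=1e-3))
        print(a0,r.fun.round(2),r.x[:3].round(4),"deg",np.degrees(r.x[3]).round(1),r.x[4:].round(4))
E
python3 fit.py
```

```text
screws top [[0.5795, 0.1201, 0.012], [0.6344, -0.0632, 0.012], [0.5235, -0.0928, 0.012], [0.4727, 0.0907, 0.012]]
screws side [[0.5808, 0.1178, 0.012], [0.6319, -0.0656, 0.012], [0.4748, 0.0879, 0.012]]
yaw 16.060737129009542 15.149215232128864
-0.6 30.21 [ 0.5414 -0.0012  0.0791] deg 3.4 [ 0.0106  0.0041 -1.1031  0.8245]
-0.2 30.87 [0.5409 0.0013 0.0808] deg 4.7 [ 0.0105  0.0037 -0.3942  0.2942]
0.2 30.13 [0.5413 0.002  0.0816] deg 3.6 [ 0.0109  0.004  -0.1399  0.697 ]
0.6 30.63 [0.5411 0.0025 0.082 ] deg 4.6 [0.0108 0.0044 0.1345 0.8601]
```

```bash
cat > ov.py <<'E'
from fit import *
Fr=frame(yaw); out=[]
for ang in (4,-16):
  p=np.array([.541,.0015,.081,np.radians(ang),.0107,.004,0,.6])
  row=[]
  for n in cs:
    m,x0,y0=red[n]; a=cv2.imread(f"pics/{n}0.png")[y0:y0+34,x0:x0+34]; a=cv2.resize(a,None,fx=9,fy=9,interpolation=cv2.INTER_CUBIC)
    B,H=model(p,Fr); o=p[6:] if n=="top" else 0
    q=((cs[n].proj(B)+o-[x0,y0]+.5)*9).round().astype(int)
    for i in range(8):
        for j in range(i):
            if abs(G[i]-G[j]).sum()==2: cv2.line(a,tuple(map(int,q[i])),tuple(map(int,q[j])),(0,255,0) if G[i][2]+G[j][2]>0 else (255,0,0),1)
    row.append(a)
  out.append(np.hstack(row))
cv2.imwrite("pics/ov.png",np.vstack(out)[:600])
E
python3 ov.py >/dev/null
```

```text
(no output)
```

View pics/ov.png

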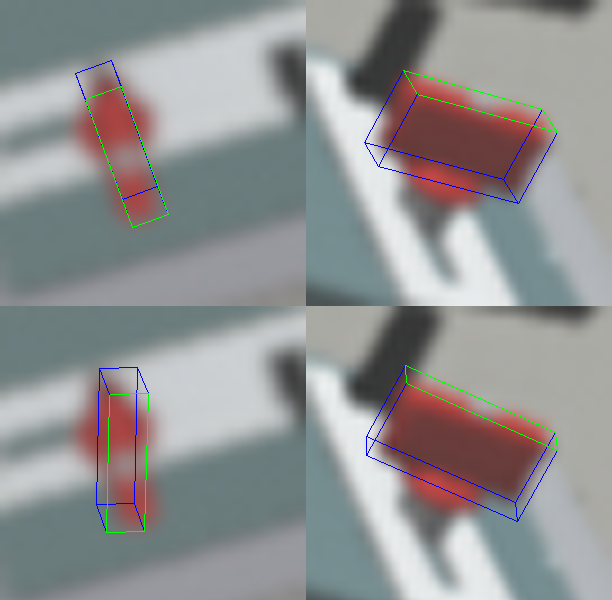

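```bash
cat > goal.py <<'E'
from fit import frame, yaw
from h import *
YAW=np.radians(15.7); Fr=frame(YAW)
def knobR(ang,flip=0):
    "tool x=-z face, tool y across wing at angle ang deg (about face z from fx)"
    a=np.radians(ang); x=-Fr[:,2]; y=(Fr@[-np.sin(a),np.cos(a),0])*(-1 if flip else 1)
    return np.c_[x,y,np.cross(x,y)]
E
python3 - <<'E'
from goal import *
st,t,Rt=tool(); print(Rt.round(3))
# at J1=0 same other joints
R0=R.from_euler("z",-st["qpos"][0],degrees=True).as_matrix()@Rt; print(R0.round(3))
for f in(0,1):
    Rg=knobR(-6,f); print(f,delta([.541,.0015,.081]+Fr[:,2]*.1,Rg))
    # decompose: R0 tilt then spin about tool x
    rel=R.from_matrix(R0.T@Rg); print(rel.as_euler("zyx",degrees=True),rel.as_euler("xyz",degrees=True))
E
```

```text
screws top [[0.5795, 0.1201, 0.012], [0.6344, -0.0632, 0.012], [0.5235, -0.0928, 0.012], [0.4727, 0.0907, 0.012]]
screws side [[0.5808, 0.1178, 0.012], [0.6319, -0.0656, 0.012], [0.4748, 0.0879, 0.012]]
yaw 16.060737129009542 15.149215232128864
[[ 0.     0.395  0.919]
 [ 0.     0.919 -0.395]
 [-1.     0.     0.   ]]
[[ 0.     0.997  0.083]
 [-0.     0.083 -0.997]
 [-1.     0.     0.   ]]
0 (array([ 0.03257174, -0.46650983,  0.45755317]), array([-0.56170479, -0.4904235 ,  0.20285919]))
[  3.45422308 -29.81742021 -94.04603354] [-93.52568079   5.45829665  29.54335394]
1 (array([ 0.03257174, -0.46650983,  0.45755317]), array([2.49125135, 0.26606079, 0.64321695]))
[-3.45422308 29.81742021 85.95396646] [86.47431921  5.45829665 29.54335394]
```

```bash
python3 -m inch '[{"linear":[0.001,-0.013,0.013],"angular":[-0.03,-0.03,0.01]},{"linear":[0.003,-0.038,0.038],"angular":[-0.07,-0.06,0.025]},{"linear":[0.005,-0.066,0.065],"angular":[-0.11,-0.095,0.04]},{"linear":[0.007,-0.094,0.092],"angular":[-0.15,-0.13,0.053]},{"linear":[0.009,-0.122,0.12],"angular":[-0.18,-0.16,0.066]},{"linear":[0.011,-0.15,0.148],"angular":[-0.22,-0.19,0.079]},{"linear":[0.013,-0.178,0.175],"angular":[-0.26,-0.22,0.092]},{"linear":[0.015,-0.2,0.197],"angular":[-0.28,-0.245,0.1]}]' 32 15
python3 - <<'E' | tail -4
from goal import *
print(state()["qpos"].round(1)); print(delta([.541,.0015,.081]+Fr[:,2]*.1,knobR(-6)))
E
```

```text
time: 1.57
tcp_pos: [0.3588, 0.3335, 0.185]
tool_rot: [14.0, 74.8, 6.9]
wrist_force: [-0.1, 0.2, -0.2]
opening: 0.0471
screws side [[0.5808, 0.1178, 0.012], [0.6319, -0.0656, 0.012], [0.4748, 0.0879, 0.012]]
yaw 16.060737129009542 15.149215232128864
[ 42.  -21.9 123.2  -9.5  66.4 -38.1]
(array([ 0.0407552 , -0.32840423,  0.16772374]), array([-0.27968094, -0.24400358,  0.10290924]))
```

```bash
python3 -m inch '[{"linear":[0.004,-0.036,0.018],"angular":[-0.035,-0.03,0.013]},{"linear":[0.009,-0.072,0.037],"angular":[-0.07,-0.06,0.026]},{"linear":[0.014,-0.11,0.056],"angular":[-0.1,-0.09,0.038]},{"linear":[0.019,-0.15,0.076],"angular":[-0.14,-0.12,0.05]},{"linear":[0.024,-0.19,0.097],"angular":[-0.18,-0.15,0.064]},{"linear":[0.029,-0.23,0.117],"angular":[-0.21,-0.18,0.077]},{"linear":[0.034,-0.27,0.138],"angular":[-0.25,-0.21,0.09]},{"linear":[0.038,-0.305,0.156],"angular":[-0.27,-0.235,0.1]}]'
python3 - <<'E' | tail -2
from goal import *
print(state()["qpos"].round(1)); print(delta([.541,.0015,.081]+Fr[:,2]*.1,knobR(-6)))
E
```

```text
time: 2.23
tcp_pos: [0.4724, 0.0409, 0.1707]
tool_rot: [6.3, 60.5, 15.4]
wrist_force: [1.4, 0.8, 0.2]
opening: 0.0305
[  -9.3  -37.4  137.1   14.7   54.  -114.2]
(array([ 0.00547455, -0.05576404,  0.00960316]), array([-0.01031643, -0.00862017,  0.0037286 ]))
```

```bash
python3 -m inch '[{"linear":[0.003,-0.03,0.005],"angular":[-0.01,-0.009,0.004]},{"linear":[0.006,-0.056,0.01],"angular":[-0.01,-0.009,0.004]},{"linear":[0.025,-0.056,0.01],"angular":[-0.01,-0.009,0.004]},{"linear":[0.05,-0.056,0.01],"angular":[-0.01,-0.009,0.004]},{"linear":[0.06,-0.056,0.01],"angular":[-0.01,-0.009,0.004]},{"linear":[0.06,-0.056,0.01],"angular":[-0.01,-0.009,0.004]}]'
python3 - <<'E' | tail -2
from goal import *
for n in("side","top"):
    a=camera(n)[:,:,::-1]; cv2.imwrite(f"pics/{n}1.png",a)
    x0,y0,x1,y1=(190,140,290,240) if n=="side" else (190,120,290,220)
    cv2.imwrite(f"pics/{n}1c.png",cv2.resize(a[y0:y1,x0:x1],None,fx=6,fy=6,interpolation=cv2.INTER_CUBIC))
print(state()["qpos"].round(1)); print(delta([.541,.0015,.081]+Fr[:,2]*.001,knobR(-6)))
E
```

```text
time: 2.73
tcp_pos: [0.5178, -0.0049, 0.1172]
tool_rot: [6.4, 60.2, 16.0]
wrist_force: [-0.5, 0.5, -0.3]
opening: 0.0303
[ -15.4  -25.2  134.9   21.1   46.  -126.6]
(array([0.04448857, 0.00027069, 0.00023978]), array([-0.00029729, -0.00020159, -0.00064961]))
```

View pics/side1c.png

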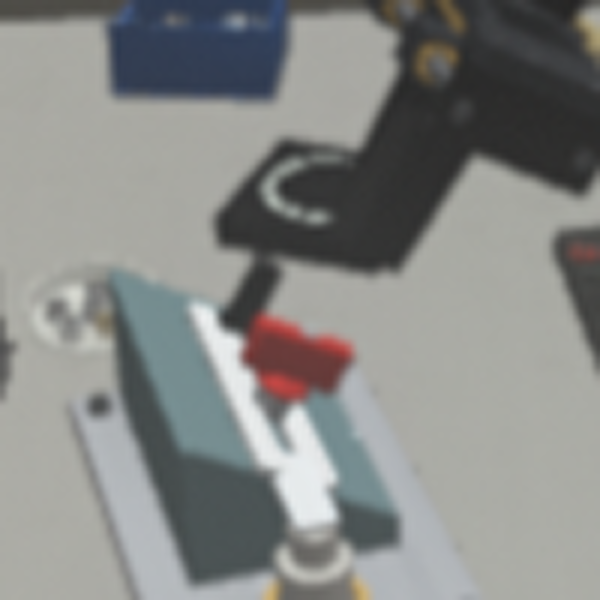

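View pics/top1c.png

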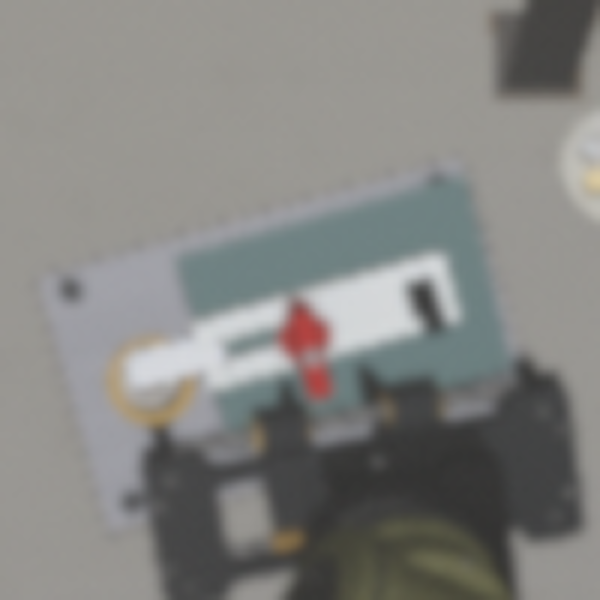

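```bash
python3 - <<'E' | tail -2
from goal import *
st,t,Rt=tool()
for n in("side","top"):
    c=Cam(n); im=cv2.imread(f"pics/{n}1c.png"); x0,y0=(190,140) if n=="side" else (190,120)
    def dr(P,col):
        q=((c.proj(P)-[x0,y0]+.5)*6).round().astype(int); cv2.polylines(im,[q],False,col,1)
    for s in(-1,1):
        dr(np.array([t+Rt@[a,s*.015,b] for a,b in((-.02,-.01),(.017,-.01),(.017,.01),(-.02,.01))]),(0,255,0))
    dr(np.array([t,t+Rt@[.0445+.012,0,0]]),(255,0,255))
    dr(np.array([t+Rt@[.0445,0,-.023],t+Rt@[.0445,0,.023]]),(255,255,0))
    cv2.imwrite(f"pics/{n}1d.png",im)
E
```

```text
screws side [[0.5808, 0.1178, 0.012], [0.6319, -0.0656, 0.012], [0.4748, 0.0879, 0.012]]
yaw 16.060737129009542 15.149215232128864
```

View pics/side1d.png

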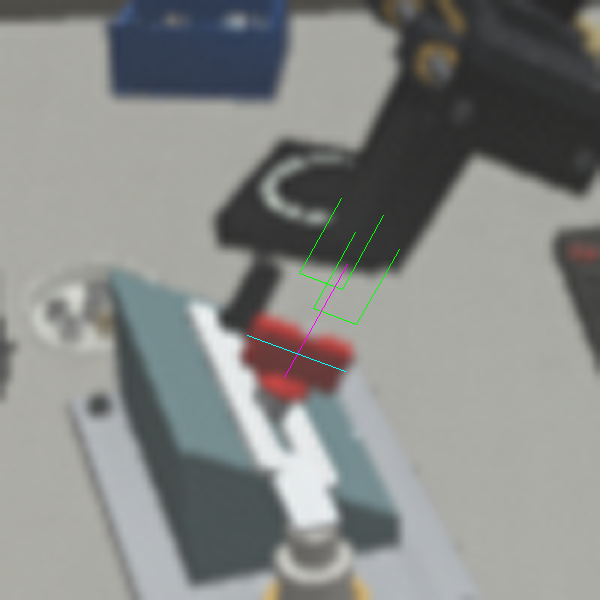

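View pics/top1d.png

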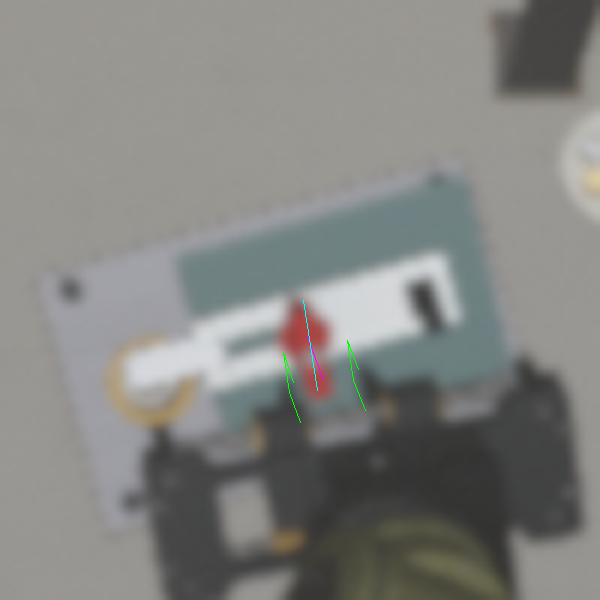

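```bash
cat > ovt.py <<'E'
import sys
from goal import *
k=sys.argv[1]; out=[]
st0=state(); 
for n in("side","top"):
    st,t,Rt=tool(); a=camera(n)[:,:,::-1].copy(); cv2.imwrite(f"pics/{n}{k}.png",a)
    c=Cam(n); q0=c.proj(t)[0].round().astype(int); x0,y0=np.clip(q0-[48,55],0,[412,284]); s=4
    im=cv2.resize(a[y0:y0+100,x0:x0+100],None,fx=s,fy=s,interpolation=cv2.INTER_CUBIC)
    im0=im.copy()
    def dr(P,col):
        q=((c.proj(P)-[x0,y0]+.5)*s).round().astype(int); cv2.polylines(im,[q],False,col,1)
    o=st["opening"]/2
    for sg in(-1,1):
        dr(np.array([t+Rt@[a_,sg*o,b] for a_,b in((-.02,-.01),(.017,-.01),(.017,.01),(-.02,.01))]),(0,255,0) if sg<0 else (255,0,0))
    dr(np.array([t,t+Rt@[.05,0,0]]),(255,0,255))
    out.append(im)
cv2.imwrite(f"pics/ov{k}.png",np.hstack(out)); print(st0["time"],st0["tcp_pos"].round(4),t.round(4),st["qpos"].round(1),st["wrist_force"].round(1),"open",st["opening"].round(4))
E
python3 ovt.py 2|tail -1
```

```text
yaw 16.060737129009542 15.149215232128864Traceback (most recent call last):
  File "ovt.py", line 17, in <module>
    cv2.imwrite(f"pics/ov{k}.png",np.hstack(out)); print(st0["time"],st0["tcp_pos"].round(4),t.round(4),st["qpos"].round(1),st["wrist_force"].round(1),"open",st["opening"].round(4))
                                                                                                                                                              ^^^^^^^^^^^^^^^^^^^
AttributeError: 'float' object has no attribute 'round'
```

View pics/ov2.png

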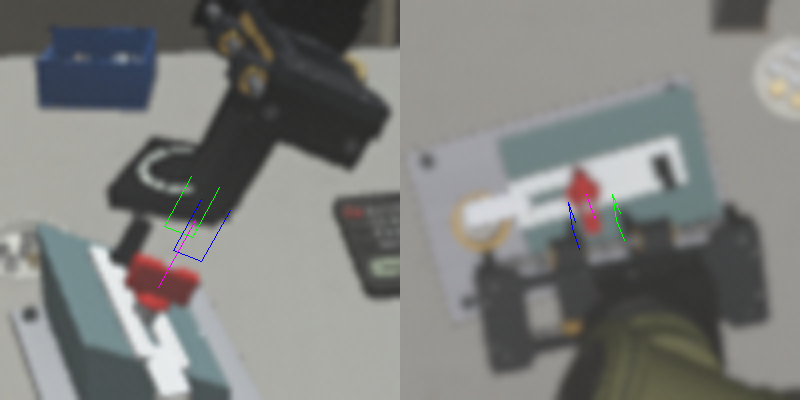

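```bash
python3 - <<'E' | tail -2
import cv2,numpy as np
a=cv2.imread("pics/side2.png")[150:210,215:285]; b=cv2.imread("pics/top2.png")[155:215,205:290]
f=lambda a,s:cv2.resize(np.clip(a.astype(float)*1.6,0,255).astype(np.uint8),None,fx=s,fy=s,interpolation=cv2.INTER_LANCZOS4)
cv2.imwrite("pics/z.png",np.hstack([cv2.resize(f(a,6),(420,480)),cv2.resize(f(b,6),(380,480))]) )
a=cv2.imread("pics/side0.png")[220:380,440:512]; b=cv2.imread("pics/top0.png")[250:350,0:80]
cv2.imwrite("pics/z0.png",np.hstack([cv2.resize(a,(270,600),interpolation=2),cv2.resize(b,(480,600),interpolation=2)]) )
E
python3 - <<'E' | tail -3
from goal import *
t=[.256295,.5966,.1989]
for n in("side","top"): print(n,Cam(n).proj(t))
E
```

```text
yaw 16.060737129009542 15.149215232128864
side [[492.94546702 403.62785924]]
top [[ 10.23968618 283.19143128]]
```

View pics/z.png

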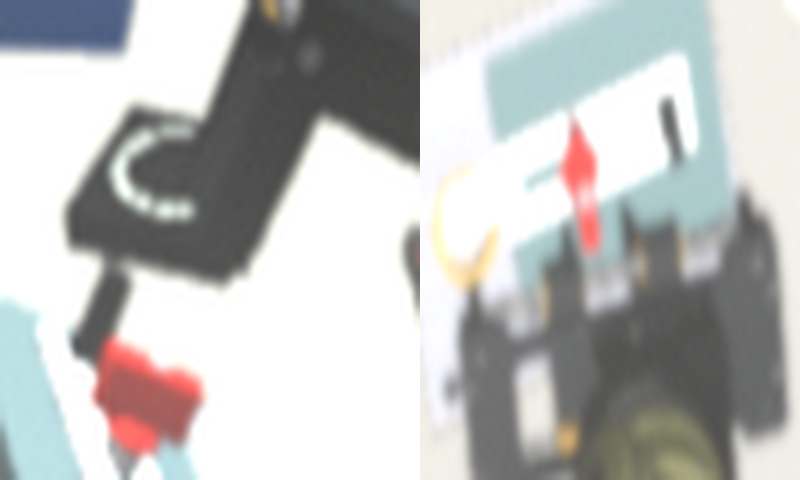

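View pics/z0.png

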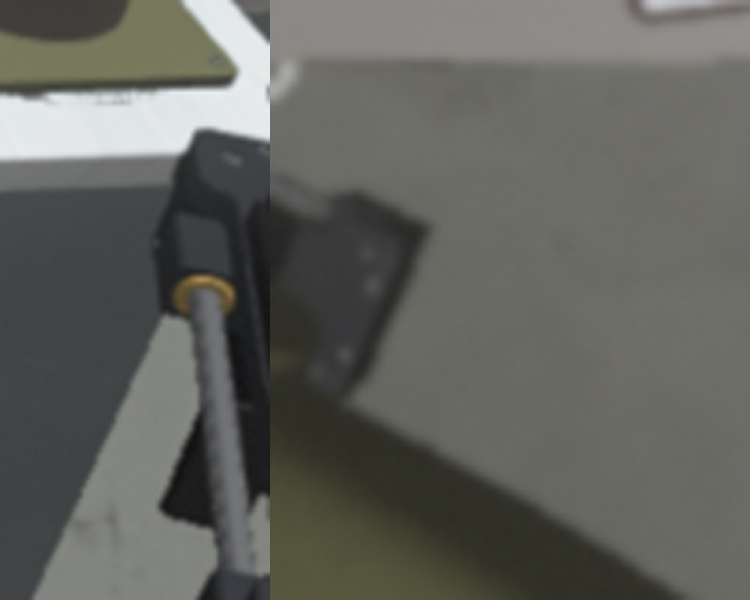

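```bash
python3 - <<'E' | tail -12
from goal import *
t=np.array([.256295,.5966,.1989]);Rt=R.from_euler("xyz",[ -94.48745549,   89.87791013, -117.73785985],degrees=True).as_matrix()
c=Cam("side")
for s in(-1,1):
  for y in(.0475,.0595):
    print(s,y,c.proj([t+Rt@[a,s*y,b] for a,b in((.017,-.01),(.017,.01),(-.05,.01),(-.05,-.01))]).round(0).tolist())
# now: which point along axis is seen at fingertip
st,t,Rt=tool()
print(c.proj([t+Rt@[a,.021,b] for a in (.017,0,-.017) for b in(-.012,.012)]).round(1).tolist())
E
```

```text
screws top [[0.5795, 0.1201, 0.012], [0.6344, -0.0632, 0.012], [0.5235, -0.0928, 0.012], [0.4727, 0.0907, 0.012]]
screws side [[0.5808, 0.1178, 0.012], [0.6319, -0.0656, 0.012], [0.4748, 0.0879, 0.012]]
yaw 16.060737129009542 15.149215232128864
-1 0.0475 [[494.0, 378.0], [476.0, 373.0], [494.0, 338.0], [514.0, 343.0]]
-1 0.0595 [[493.0, 370.0], [476.0, 365.0], [493.0, 330.0], [513.0, 335.0]]
1 0.0475 [[501.0, 458.0], [481.0, 451.0], [503.0, 418.0], [526.0, 425.0]]
1 0.0595 [[503.0, 470.0], [481.0, 463.0], [504.0, 430.0], [528.0, 437.0]]
[[249.7, 194.5], [241.0, 191.2], [253.0, 188.8], [244.3, 185.4], [256.3, 182.9], [247.6, 179.5]]
```

```bash
python3 - <<'E' | tail -12
from goal import *
t=np.array([.256295,.5966,.1989]);Rt=R.from_euler("xyz",[ -94.48745549,   89.87791013, -117.73785985],degrees=True).as_matrix()
c=Cam("top")
for a in(-.061,-.12): print("start top -y end", c.proj([t+Rt@[a,-.09,b] for b in(-.0375,0,.0375)]).round(1).tolist())
st,t,Rt=tool()
for n in("side","top"):
  c=Cam(n);im=cv2.imread(f"pics/{n}2.png"); im=cv2.resize(im[100:240,180:360],None,fx=4,fy=4,interpolation=2)
  for a,col in((-.061,(0,255,0)),(-.12,(0,255,255))):
    q=((c.proj([t+Rt@[a,y,b] for y,b in((-.09,-.0375),(-.09,.0375),(.09,.0375),(.09,-.0375))])-[180,100]+.5)*4).round().astype(int)
    cv2.polylines(im,[q],True,col,1)
  cv2.imwrite(f"pics/b{n}.png",im)
E
```

```text
screws top [[0.5795, 0.1201, 0.012], [0.6344, -0.0632, 0.012], [0.5235, -0.0928, 0.012], [0.4727, 0.0907, 0.012]]
screws side [[0.5808, 0.1178, 0.012], [0.6319, -0.0656, 0.012], [0.4748, 0.0879, 0.012]]
yaw 16.060737129009542 15.149215232128864
start top -y end [[24.5, 314.2], [30.6, 299.9], [36.8, 285.7]]
start top -y end [[13.1, 317.7], [19.4, 302.7], [25.9, 287.7]]
```

View pics/bside.png

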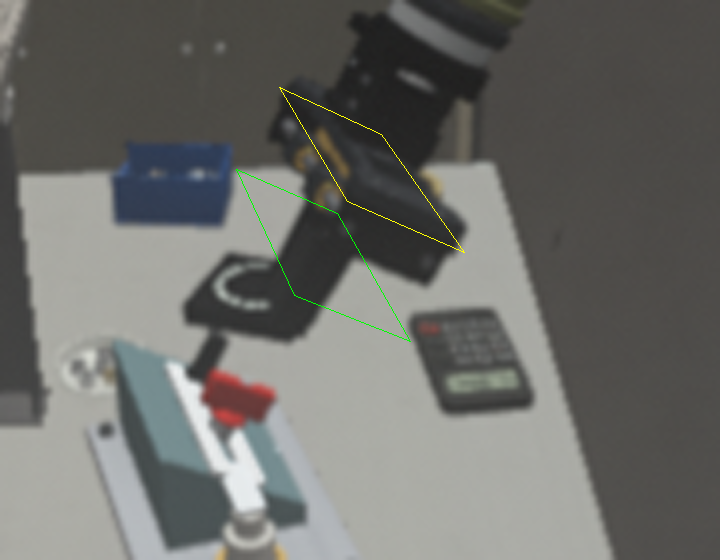

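View pics/btop.png

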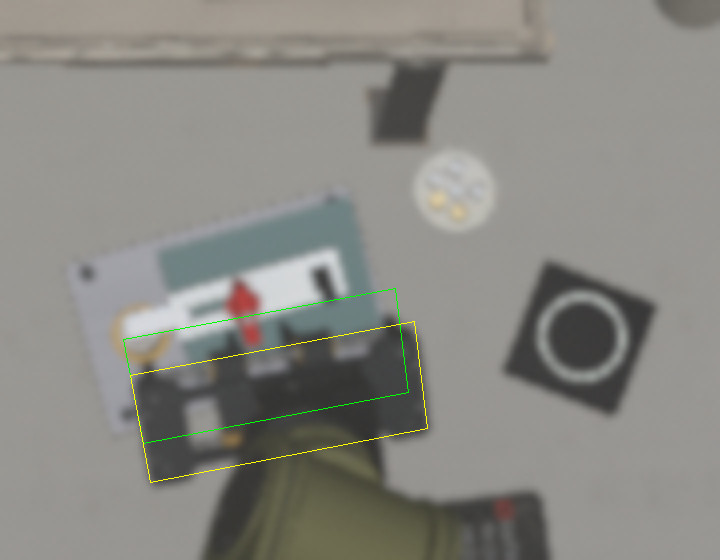

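```bash
sed -i 's/st\["opening"\].round(4)/st["opening"]/' ovt.py
python3 -m inch '[{"linear":[0.01,0,0],"angular":[0,0,0]},{"linear":[0.022,0,0],"angular":[0,0,0]},{"linear":[0.034,0,0],"angular":[0,0,0]},{"linear":[0.044,0,0],"angular":[0,0,0]},{"linear":[0.044,0,0],"angular":[0,0,0]}]'
python3 ovt.py 3|tail -1
```

```text
time: 3.35
tcp_pos: [0.5405, 0.0014, 0.0821]
tool_rot: [6.0, 60.0, 15.8]
wrist_force: [-1.1, 0.2, 0.3]
opening: 0.0305
3.35 [0.5405 0.0014 0.0821] [0.5406 0.0012 0.083 ] [ -13.7  -18.4  134.1   22.6   39.8 -127.8] [-0.6 -0.1 -0.1] open 0.030349012375503078
```

View pics/ov3.png

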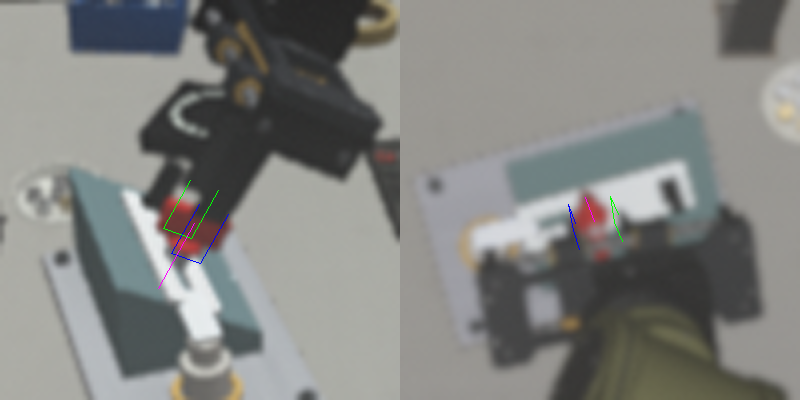

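```bash

python3 -m inch '[{"linear":[0,0,0],"angular":[0,0,0]},{"linear":[0,0,0],"angular":[0,0,0]},{"linear":[0,0,0],"angular":[0,0,0]},{"linear":[0,0,0],"angular":[0,0,0]},{"linear":[0,0,0],"angular":[0,0,0]},{"linear":[0,0,0],"angular":[0,0,0]}]' 6 4
python3 ovt.py 4|tail -1
```

```text
time: 3.95
tcp_pos: [0.541, 0.0009, 0.084]
tool_rot: [5.9, 59.9, 15.6]
wrist_force: [-0.1, 0.3, -0.0]
opening: 0.0061
3.95 [0.541  0.0009 0.084 ] [0.541  0.001  0.0839] [ -13.7  -18.5  134.1   22.6   39.8 -127.8] [-0.2  0.2 -0.3] open 0.006068199515596025
```

View pics/ov4.png

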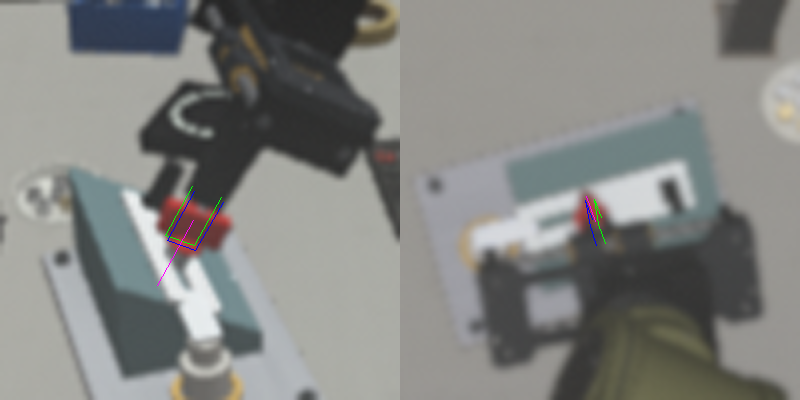

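```bash
python3 - <<'E' | tail -2
import cv2,numpy as np
a=cv2.imread("pics/side4.png")[120:220,200:290]; b=cv2.imread("pics/top4.png")[150:220,210:290]
f=lambda a,s:cv2.resize(np.clip(a.astype(float)*1.7,0,255).astype(np.uint8),None,fx=s,fy=s,interpolation=cv2.INTER_LANCZOS4)
cv2.imwrite("pics/z4.png",f(a,6)); cv2.imwrite("pics/z4t.png",f(b,8))
E
```

```text
(no output)
```

View pics/z4.png

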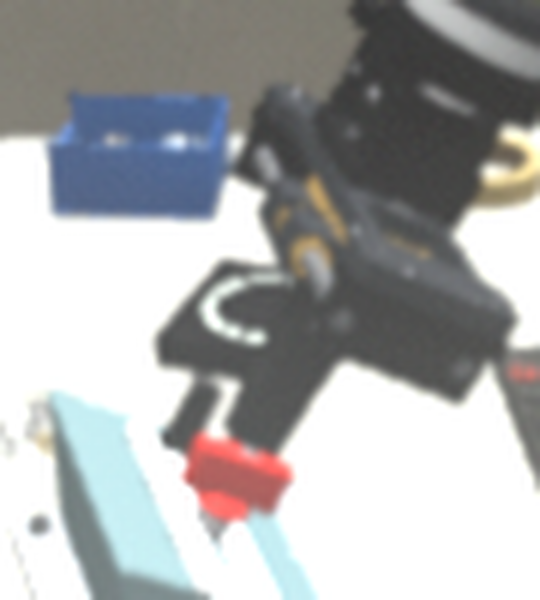

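View pics/z4t.png

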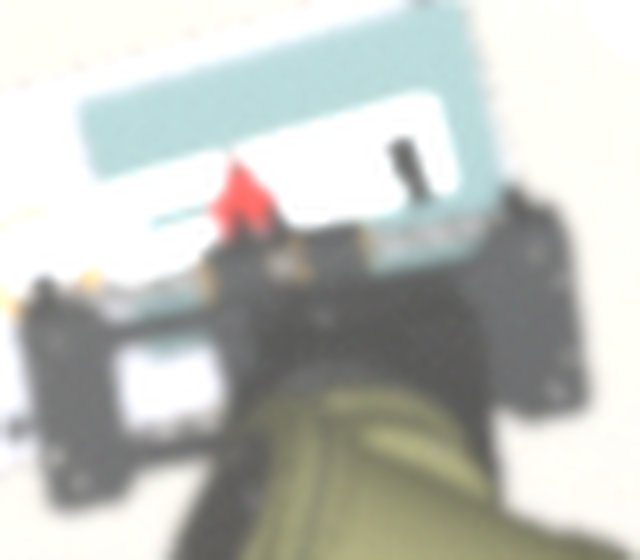

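```bash
python3 - <<'E' | tail -6
from goal import *
from scipy.optimize import least_squares
st,t,Rt=tool(); print(t)
c=Cam("side")
for px in([243,194],[241.5,192.5]):
  for y in(.003,.015):
    r=least_squares(lambda p:c.proj(t+Rt@[p[0],y,p[1]])[0]-px,[0,0]); print(px,y,r.x.round(4))
E
```

```text
yaw 16.060737129009542 15.149215232128864
[0.54095098 0.0009764  0.08384024]
[243, 194] 0.003 [-0.0145 -0.0039]
[243, 194] 0.015 [-0.0196  0.0013]
[241.5, 192.5] 0.003 [-0.0168  0.0016]
[241.5, 192.5] 0.015 [-0.0219  0.0067]
```

```bash

python3 -m inch '[{"linear":[0,0,0],"angular":[0,0,0]},{"linear":[0,0,0],"angular":[0,0,0]},{"linear":[0,0,0],"angular":[0,0,0]},{"linear":[0,0,0],"angular":[0,0,0]},{"linear":[0.008,0,0],"angular":[0,0,0]},{"linear":[0.016,0,0],"angular":[0,0,0]},{"linear":[0.02,0,0],"angular":[0,0,0]},{"linear":[0.02,0,0],"angular":[0,0,0]}]' 32 4
python3 ovt.py 5|tail -1
```

```text
time: 4.72
tcp_pos: [0.5499, 0.0041, 0.0646]
tool_rot: [6.1, 60.0, 15.8]
wrist_force: [0.2, -0.0, -0.1]
opening: 0.0302
4.7167 [0.5499 0.0041 0.0646] [0.5501 0.004  0.0651] [ -13.   -15.2  133.6   23.5   37.1 -128.5] [ 0.7  0.2 -0.5] open 0.030569073507662015
```

View pics/ov5.png

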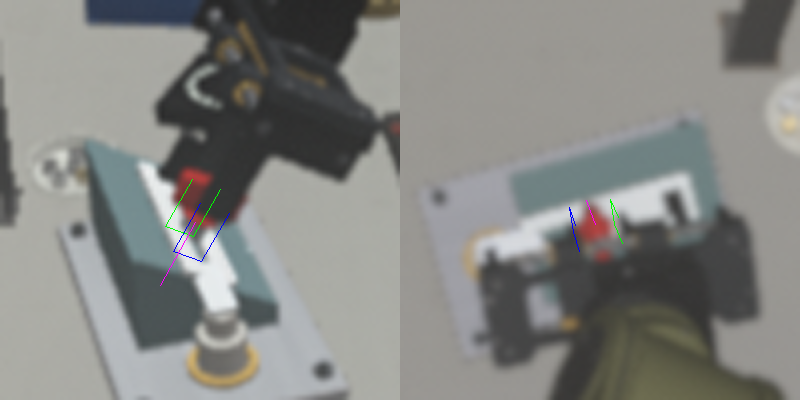

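```bash
python3 - <<'E' | tail -2
import cv2,numpy as np
a=cv2.imread("pics/side5.png")[150:210,215:275]; b=cv2.imread("pics/top5.png")[150:210,210:280]
f=lambda a,s:cv2.resize(np.clip(a.astype(float)*2.2,0,255).astype(np.uint8),None,fx=s,fy=s,interpolation=cv2.INTER_CUBIC)
cv2.imwrite("pics/z5.png",f(a,10)); cv2.imwrite("pics/z5t.png",f(b,9))
E
```

```text
(no output)
```

View pics/z5.png

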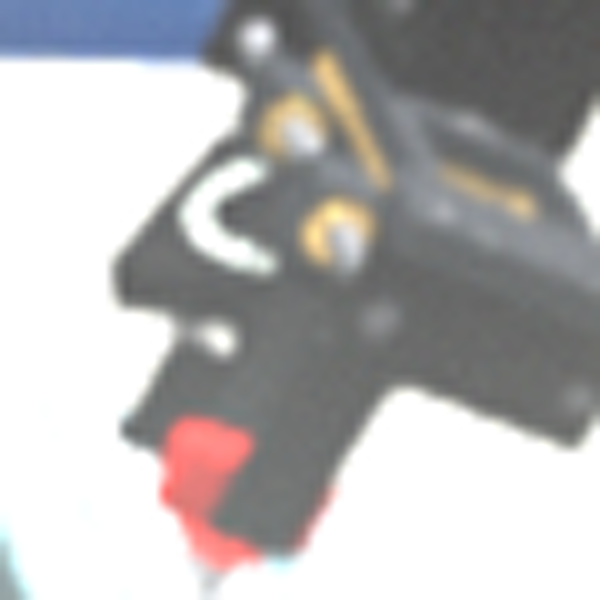

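View pics/z5t.png

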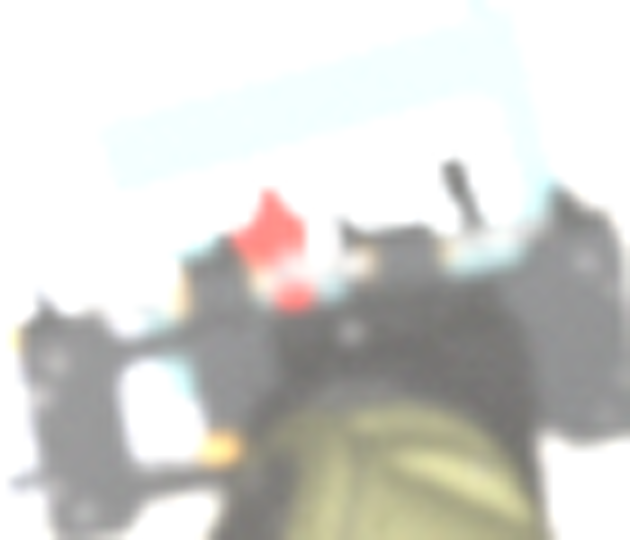

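```bash
python3 - <<'E' | tail -6
from goal import *
from scipy.optimize import least_squares
st,t,Rt=tool(); print(t)
c=Cam("side")
for px in([236.5,201.5],[244.5,205]):
  for y in(.015,.027):
    r=least_squares(lambda p:c.proj(t+Rt@[p[0],y,p[1]])[0]-px,[0,0]); print(px,y,r.x.round(4))
print("wing in tool",Rt.T@(np.array([.541,.0015,.081])-t))
E
```

```text
[0.55031606 0.00388905 0.06571471]
[236.5, 201.5] 0.015 [-0.0157  0.0073]
[236.5, 201.5] 0.027 [-0.0211  0.0124]
[244.5, 205] 0.015 [-0.0141 -0.0159]
[244.5, 205] 0.027 [-0.0196 -0.0104]
wing in tool [-0.01804553  0.00015632 -0.00068632]
```

```bash
python3 - <<'E' | tail -5
from goal import *
st,t,Rt=tool(); c=Cam("top"); b=cv2.imread("pics/top5.png")[150:210,210:280]
im=cv2.resize(np.clip(b.astype(float)*1.5,0,255).astype(np.uint8),None,fx=9,fy=9,interpolation=2)
for sg in(-1,1):
  for o,col in((.0152,(0,255,0)),(.0272,(255,0,0))):
    q=((c.proj([t+Rt@[a,sg*o,b_] for a,b_ in((-.05,-.01),(-.02,-.01),(-.02,.01),(-.05,.01))])-[210,150]+.5)*9).round().astype(int)
    cv2.polylines(im,[q],False,col,1)
Fw=knobR(-3); kc=np.array([.541,.0015,.081])
for a in(-.012,.012):
  q=((c.proj([kc+Fw@[a,y,b_] for y,b_ in((.006,-.023),(.006,.023),(-.006,.023),(-.006,-.023))])-[210,150]+.5)*9).round().astype(int)
  cv2.polylines(im,[q],True,(0,255,255),1)
cv2.imwrite("pics/z5u.png",im)
E
```

```text
screws top [[0.5795, 0.1201, 0.012], [0.6344, -0.0632, 0.012], [0.5235, -0.0928, 0.012], [0.4727, 0.0907, 0.012]]
screws side [[0.5808, 0.1178, 0.012], [0.6319, -0.0656, 0.012], [0.4748, 0.0879, 0.012]]
yaw 16.060737129009542 15.149215232128864
```

View pics/z5u.png

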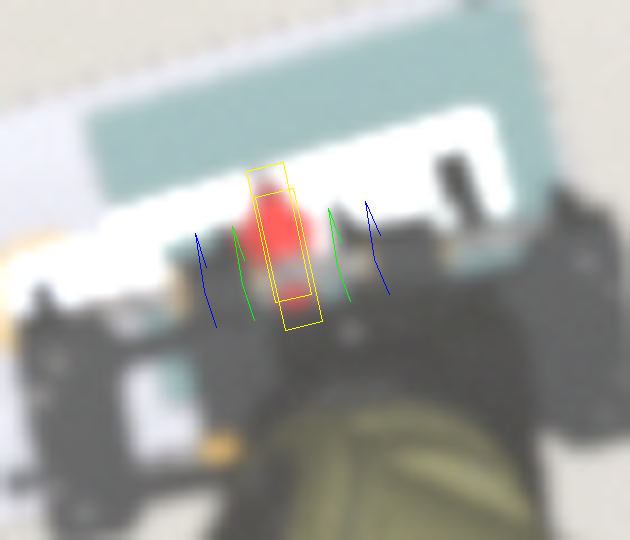

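```bash

python3 -m inch '[{"linear":[0.006,0,0],"angular":[0,0,0]},{"linear":[0.012,0,0],"angular":[0,0,0]},{"linear":[0.017,0,-0.001],"angular":[0,0,0]},{"linear":[0.017,0,-0.001],"angular":[0,0,0]}]' 32 4
python3 -m inch '[{"linear":[0,0,0],"angular":[0,0,0]},{"linear":[0,0,0],"angular":[0,0,0]},{"linear":[0,0,0],"angular":[0,0,0]},{"linear":[0,0,0],"angular":[0,0,0]},{"linear":[0,0,0],"angular":[0,0,0]},{"linear":[0,0,0],"angular":[0,0,0]}]' 2 6
python3 ovt.py 6|tail -1
```

```text
time: 5.15
tcp_pos: [0.5571, 0.0064, 0.0489]
tool_rot: [6.1, 60.1, 15.9]
wrist_force: [0.1, 0.3, -0.2]
opening: 0.0306
time: 5.65
tcp_pos: [0.5566, 0.0066, 0.0485]
tool_rot: [6.2, 60.1, 15.9]
wrist_force: [2.4, 2.7, -4.1]
opening: 0.0247
5.65 [0.5566 0.0066 0.0485] [0.5566 0.0066 0.0485] [ -12.4  -12.4  133.2   24.5   34.8 -129.4] [ 1.9  2.5 -3.3] open 0.02462995031452841
```

View pics/ov6.png

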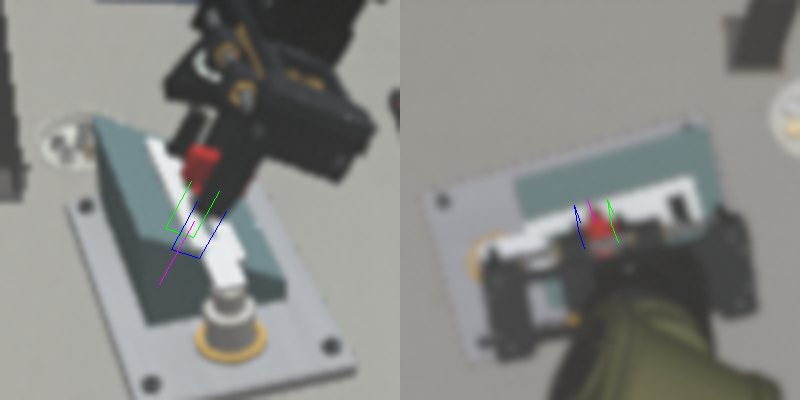

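```bash

python3 -m inch '[{"linear":[0,0,0],"angular":[0,0,0]},{"linear":[0,0,0],"angular":[0,0,0]},{"linear":[-0.004,0,0],"angular":[0,0,0]},{"linear":[-0.008,0,0],"angular":[0,0,0]},{"linear":[-0.008,0,0],"angular":[0,0,0]}]' 32 6
python3 -m inch '[{"linear":[0,0,0],"angular":[0,0,0]},{"linear":[0,0,0],"angular":[0,0,0]},{"linear":[0,0,0],"angular":[0,0,0]},{"linear":[0,0,0],"angular":[0,0,0]},{"linear":[0,0,0],"angular":[0,0,0]},{"linear":[0,0,0],"angular":[0,0,0]}]' 2 6
python3 ovt.py 7|tail -1
```

```text
time: 6.17
tcp_pos: [0.5535, 0.0051, 0.057]
tool_rot: [6.0, 60.0, 15.8]
wrist_force: [0.6, -0.8, 0.3]
opening: 0.0304
time: 6.67
tcp_pos: [0.5538, 0.0054, 0.0575]
tool_rot: [6.1, 59.9, 15.8]
wrist_force: [-3.0, 4.7, 4.0]
opening: 0.0243
6.6667 [0.5538 0.0054 0.0575] [0.5538 0.0054 0.0575] [ -12.7  -13.8  133.4   24.1   35.9 -129. ] [-2.9  4.4  6. ] open 0.024471751259984287
```

View pics/ov7.png

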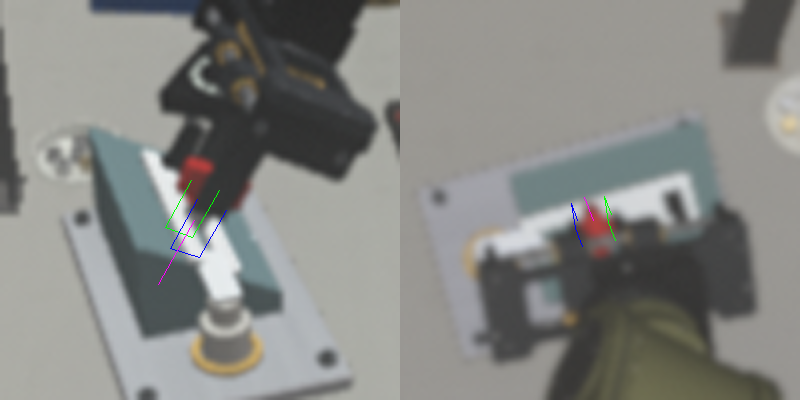

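```bash

python3 -m inch '[{"linear":[0,0,0],"angular":[0,0,0]},{"linear":[0,0,0],"angular":[0,0,0]},{"linear":[-0.003,0,0],"angular":[0,0,0]},{"linear":[-0.006,0,0],"angular":[0,0,0]},{"linear":[-0.006,0,0],"angular":[0,0,0]}]' 32 6
python3 -m inch '[{"linear":[0,0,0],"angular":[0,0,0]},{"linear":[0,0,0],"angular":[0,0,0]},{"linear":[0,0,0],"angular":[0,0,0]},{"linear":[0,0,0],"angular":[0,0,0]},{"linear":[0,0,0],"angular":[0,0,0]},{"linear":[0,0,0],"angular":[0,0,0]}]' 2 6
python3 ovt.py 8|tail -1
```

```text
time: 7.18
tcp_pos: [0.5509, 0.0041, 0.063]
tool_rot: [6.0, 59.9, 15.7]
wrist_force: [-0.1, -0.2, -0.6]
opening: 0.0302
time: 7.68
tcp_pos: [0.5508, 0.0047, 0.063]
tool_rot: [6.1, 59.9, 15.9]
wrist_force: [-1.9, 3.7, 2.6]
opening: 0.0131
7.6833 [0.5508 0.0047 0.063 ] [0.5508 0.0046 0.063 ] [ -12.9  -14.9  133.6   23.8   36.7 -128.7] [-1.8  4.8  2.8] open 0.01281313930062874
```

View pics/ov8.png

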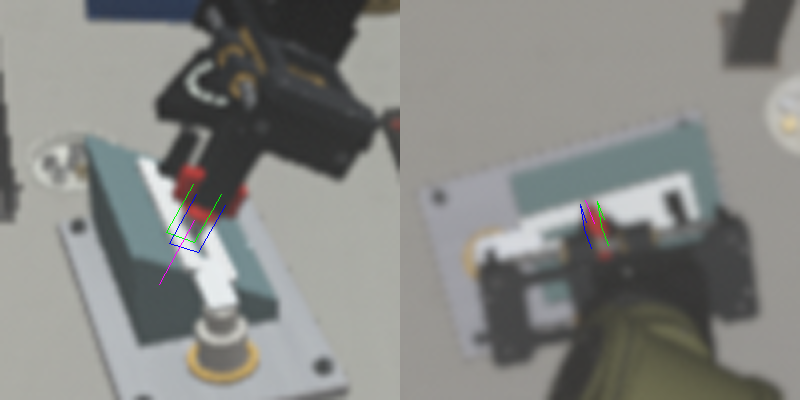

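```bash
cat > f.py <<'E'
from goal import *
st,t,Rt=tool(); print("F tool",(Rt.T@st["wrist_force"]).round(1),"M tool",(Rt.T@st["moment"]).round(2),"q",st["qpos"].round(1),"open",round(st["opening"],4),"t",round(st["time"],2),t.round(4), "spin about face z", R.from_matrix(knobR(0).T@Rt).as_rotvec(degrees=True).round(1))
E
python3 -m inch '[{"linear":[0,0.001,0],"angular":[0,0,0]},{"linear":[0,0.001,0],"angular":[0,0,0]},{"linear":[0,0.001,0],"angular":[0,0,0]}]' 2 20
python3 f.py|tail -1
```

```text
time: 8.03
tcp_pos: [0.5508, 0.0049, 0.0632]
tool_rot: [5.9, 59.9, 15.7]
wrist_force: [-0.1, -2.2, 1.7]
opening: 0.0117
F tool [-1.8 -2.1  0.5] M tool [-0.06  0.42 -0.44] q [ -12.8  -14.9  133.6   23.6   36.6 -128.5] open 0.0117 t 8.03 [0.5508 0.0049 0.0632] spin about face z [ 5.9 -0.1 -0. ]
```

```bash

python3 -m inch '[{"linear":[-0.0002,0,0],"angular":[0.08,0,0]},{"linear":[-0.0004,0,0],"angular":[0.16,0,0]},{"linear":[-0.0006,0,0],"angular":[0.25,0,0]},{"linear":[-0.0008,0,0],"angular":[0.34,0,0]},{"linear":[-0.001,0,0],"angular":[0.43,0,0]},{"linear":[-0.0012,0,0],"angular":[0.52,0,0]},{"linear":[-0.0013,0,0],"angular":[0.6,0,0]},{"linear":[-0.0013,0,0],"angular":[0.6,0,0]}]'
python3 f.py|tail -1
```

```text
time: 8.7
tcp_pos: [0.5502, 0.0042, 0.0641]
tool_rot: [40.3, 59.9, 15.5]
wrist_force: [-0.9, -3.1, -0.2]
opening: 0.0119
F tool [-0.7 -3.1  0.6] M tool [ 0.15  0.12 -0.75] q [-12.9 -15.1 133.7  23.5  36.8 -94. ] open 0.0119 t 8.7 [0.5502 0.0042 0.0641] spin about face z [40.4 -0.1 -0. ]
```

```bash

python3 -m inch '[{"linear":[-0.0002,-0.0005,0],"angular":[0.1,0,0]},{"linear":[-0.0004,-0.0005,0],"angular":[0.2,0,0]},{"linear":[-0.0006,-0.0005,0],"angular":[0.3,0,0]},{"linear":[-0.0008,-0.0005,0],"angular":[0.4,0,0]},{"linear":[-0.001,-0.0005,0],"angular":[0.5,0,0]},{"linear":[-0.0012,-0.0005,0],"angular":[0.6,0,0]},{"linear":[-0.0014,-0.0005,0],"angular":[0.7,0,0]},{"linear":[-0.0014,-0.0005,0],"angular":[0.7,0,0]}]'
python3 f.py|tail -1
```

```text
time: 9.37
tcp_pos: [0.5492, 0.0034, 0.065]
tool_rot: [80.4, 59.9, 15.6]
wrist_force: [-2.4, -1.5, 1.8]
opening: 0.012
F tool [-2.9 -1.5  0.5] M tool [ 0.08  0.   -0.69] q [-13.  -15.3 133.8  23.5  37.  -54. ] open 0.012 t 9.37 [0.5492 0.0034 0.065 ] spin about face z [80.5 -0.1 -0. ]
```

```bash

python3 -m inch '[{"linear":[-0.0002,0,0],"angular":[0.1,0,0]},{"linear":[-0.0004,0,0],"angular":[0.2,0,0]},{"linear":[-0.0006,0,0],"angular":[0.3,0,0]},{"linear":[-0.0008,0,0],"angular":[0.4,0,0]},{"linear":[-0.001,0,0],"angular":[0.5,0,0]},{"linear":[-0.0012,0,0],"angular":[0.6,0,0]},{"linear":[-0.0012,0,0],"angular":[0.6,0,0]}]'
python3 f.py|tail -1
```

```text
time: 9.95
tcp_pos: [0.5481, 0.0032, 0.0657]
tool_rot: [114.7, 60.0, 15.6]
wrist_force: [-4.1, -2.3, 2.3]
opening: 0.0114
F tool [-4.3 -2.1  2.2] M tool [ 0.04 -0.56 -0.74] q [-13.1 -15.5 133.8  23.4  37.2 -19.7] open 0.0114 t 9.95 [0.5481 0.0032 0.0657] spin about face z [114.8  -0.   -0. ]
```

```bash

python3 -m inch '[{"linear":[-0.0002,0,0],"angular":[0.08,0,0]},{"linear":[-0.0004,0,0],"angular":[0.16,0,0]},{"linear":[-0.0006,0,0],"angular":[0.24,0,0]},{"linear":[-0.0006,0,0],"angular":[0.24,0,0]}]'
python3 f.py|tail -1
python3 -m inch '[{"linear":[-0.0002,0,0],"angular":[0.06,0,0]},{"linear":[-0.0004,0,0],"angular":[0.12,0,0]},{"linear":[-0.0005,0,0],"angular":[0.16,0,0]},{"linear":[-0.0005,0,0],"angular":[0.16,0,0]}]'
python3 f.py|tail -1
```

```text
time: 10.28
tcp_pos: [0.5477, 0.0032, 0.066]
tool_rot: [128.3, 60.0, 15.6]
wrist_force: [-2.0, -1.3, 2.0]
opening: 0.012
F tool [-2.9 -0.3  1.2] M tool [ 0.08 -0.56 -0.5 ] q [-13.1 -15.6 133.8  23.4  37.3  -6.1] open 0.012 t 10.28 [0.5477 0.0032 0.066 ] spin about face z [128.3  -0.   -0. ]
time: 10.62
tcp_pos: [0.5473, 0.0032, 0.0663]
tool_rot: [137.2, 60.0, 15.7]
wrist_force: [-1.0, -1.2, -0.2]
opening: 0.012
F tool [-0.5 -0.2  1.5] M tool [-0.   -0.55 -0.33] q [-13.1 -15.7 133.9  23.3  37.4   2.8] open 0.012 t 10.62 [0.5473 0.0032 0.0663] spin about face z [137.3  -0.   -0. ]
```

```bash

python3 -m inch '[{"linear":[-0.0002,0,0],"angular":[0.06,0,0]},{"linear":[-0.0003,0,0],"angular":[0.12,0,0]},{"linear":[-0.0003,0,0],"angular":[0.12,0,0]}]'
python3 f.py|tail -1
python3 -m inch '[{"linear":[-0.0002,0,0],"angular":[0.06,0,0]},{"linear":[-0.0003,0,0],"angular":[0.12,0,0]},{"linear":[-0.0003,0,0],"angular":[0.12,0,0]}]'
python3 f.py|tail -1
```

```text
time: 10.87
tcp_pos: [0.5471, 0.0032, 0.0664]
tool_rot: [143.9, 60.0, 15.7]
wrist_force: [-1.4, -0.1, 0.1]
opening: 0.0119
F tool [-0.8 -0.9  0.7] M tool [-0.14 -0.46 -0.31] q [-13.1 -15.7 133.9  23.3  37.4   9.5] open 0.0119 t 10.87 [0.5471 0.0032 0.0664] spin about face z [ 1.439e+02  0.000e+00 -1.000e-01]
time: 11.12
tcp_pos: [0.547, 0.0032, 0.0665]
tool_rot: [150.4, 60.1, 15.6]
wrist_force: [1.0, -1.0, -1.8]
opening: 0.0131
F tool [1.9 0.9 0.9] M tool [-0.6  -0.42 -0.08] q [-13.1 -15.8 133.9  23.3  37.4  16.1] open 0.0131 t 11.12 [0.547  0.0032 0.0665] spin about face z [ 1.505e+02 -0.000e+00 -1.000e-01]
```

```bash
python3 - <<'E'|tail -8
from goal import *
n=Fr[:,2]
for s,t in((6,[.5508,.0049,.0632]),(40,[.5502,.0042,.0641]),(80,[.5492,.0034,.065]),(115,[.5481,.0032,.0657]),(150,[.547,.0032,.0665])):
    print(s,(Fr.T@np.array(t)).round(4), )
print("knob est",Fr.T@[.541,.0015,.081],"tab side",Fr.T@[.5574,-.0547,.0794],"tab top",Fr.T@[.5535,-.0538,.0835])
E
python3 -m inch '[{"linear":[0,0,0],"angular":[0,0,0]},{"linear":[0,0,0],"angular":[0,0,0]},{"linear":[0,0,0],"angular":[0,0,0]},{"linear":[0,0,0],"angular":[0,0,0]},{"linear":[-0.015,0,0],"angular":[0,0,0]},{"linear":[-0.035,0,0],"angular":[0,0,0]},{"linear":[-0.05,0,0],"angular":[0,0,0]},{"linear":[-0.05,0,0],"angular":[0,0,0]}]' 32
python3 ovt.py 9 |tail -1
```

```text
screws side [[0.5808, 0.1178, 0.012], [0.6319, -0.0656, 0.012], [0.4748, 0.0879, 0.012]]
yaw 16.060737129009542 15.149215232128864
6 [ 0.492  -0.1443 -0.2111]
40 [ 0.4917 -0.1448 -0.2099]
80 [ 0.4912 -0.1453 -0.2085]
115 [ 0.4906 -0.1452 -0.2074]
150 [ 0.49   -0.1449 -0.2061]
knob est [ 0.49189161 -0.1449508  -0.19046301] tab side [ 0.49159425 -0.20349193 -0.19213885] tab top [ 0.49060367 -0.20157016 -0.18683267]
time: 11.78
tcp_pos: [0.5243, -0.0043, 0.1133]
tool_rot: [150.1, 59.8, 15.3]
wrist_force: [0.0, -0.6, 0.2]
opening: 0.0306
11.7833 [ 0.5243 -0.0043  0.1133] [ 0.524  -0.0041  0.1118] [-15.  -23.8 134.9  21.3  44.3  17.7] [-0.7 -0.6  0.7] open 0.030374347496819675
```

View pics/ov9.png

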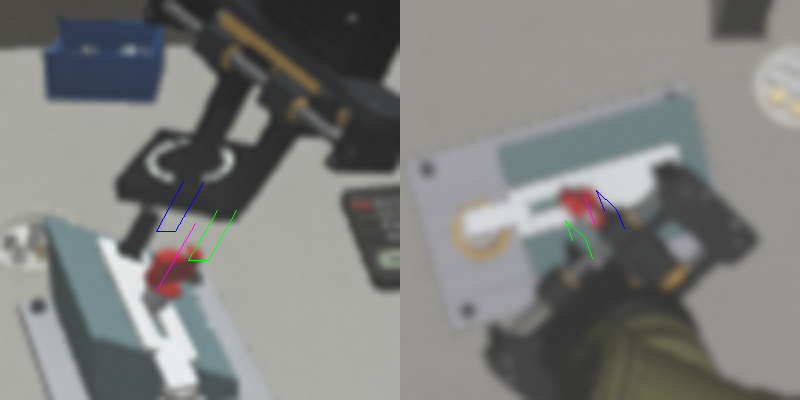

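```bash
python3 - <<'E'|tail -1
from goal import *
print(*[x.round(4) for x in delta(Fr@[.491,-.205,-.2148+.055],knobR(0,1))])
E
```

```text
[0.0041 0.0521 0.0292] [ 5.157e-01 -2.000e-04 -1.600e-03]
```

```bash
python3 -m inch '[{"linear":[0,0.008,0.005],"angular":[0.1,0,0]},{"linear":[0,0.018,0.01],"angular":[0.2,0,0]},{"linear":[0,0.028,0.016],"angular":[0.3,0,0]},{"linear":[0,0.038,0.021],"angular":[0.4,0,0]},{"linear":[0.002,0.046,0.026],"angular":[0.5,0,0]},{"linear":[0.004,0.052,0.029],"angular":[0.516,0,0]},{"linear":[0.004,0.052,0.029],"angular":[0.516,0,0]}]'
python3 ovt.py 10 |tail -1
python3 - <<'E'|tail -1
from goal import *
print(*[x.round(4) for x in delta(Fr@[.491,-.205,-.2148],knobR(0,1))])
E
```

```text
time: 12.47
tcp_pos: [0.5416, -0.0611, 0.1056]
tool_rot: [179.9, 60.1, 15.6]
wrist_force: [0.6, 0.6, -0.1]
opening: 0.0303
12.4667 [ 0.5416 -0.0611  0.1056] [ 0.5414 -0.0605  0.1058] [-22.  -18.5 131.7  25.5  45.2  37.6] [-0.1 -0.   0. ] open 0.030691606984496366
[ 0.0542  0.0006 -0.0008] [ 0.0009  0.001  -0.0003]
```

View pics/ov10.png

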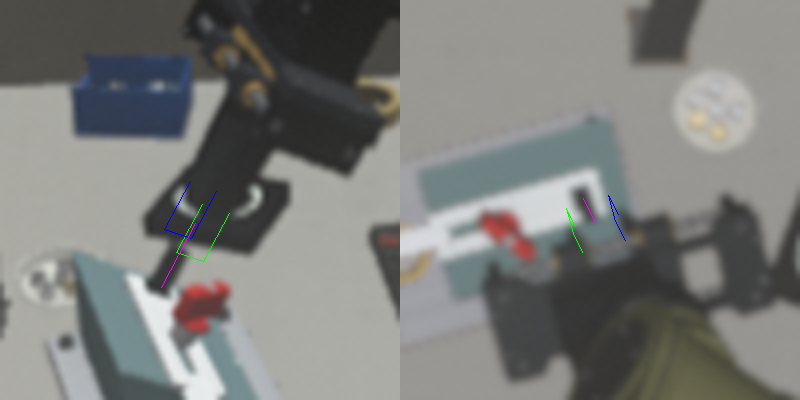

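```bash
python3 -m inch '[{"linear":[0.01,0,-0.001],"angular":[0,0,0]},{"linear":[0.022,0,-0.001],"angular":[0,0,0]},{"linear":[0.034,0,-0.001],"angular":[0,0,0]},{"linear":[0.044,0,-0.001],"angular":[0,0,0]},{"linear":[0.052,0,-0.001],"angular":[0,0,0]},{"linear":[0.052,0,-0.001],"angular":[0,0,0]}]'
python3 -m inch '[{"linear":[0,0,0],"angular":[0,0,0]},{"linear":[0,0,0],"angular":[0,0,0]},{"linear":[0,0,0],"angular":[0,0,0]},{"linear":[0,0,0],"angular":[0,0,0]},{"linear":[0,0,0],"angular":[0,0,0]},{"linear":[0,0,0],"angular":[0,0,0]}]' 2 6
python3 ovt.py 11 |tail -1; python3 f.py|tail -1
```

```text
time: 13.07
tcp_pos: [0.5663, -0.0518, 0.0595]
tool_rot: [-179.9, 60.2, 15.9]
wrist_force: [-0.3, 0.0, 0.2]
opening: 0.0304
time: 13.57
tcp_pos: [0.5668, -0.0528, 0.0602]
tool_rot: [179.8, 60.1, 15.6]
wrist_force: [1.2, -5.1, 0.5]
opening: 0.0103
13.5667 [ 0.5668 -0.0528  0.0602] [ 0.5668 -0.0528  0.0602] [-19.8 -10.7 130.5  27.7  38.5  35.8] [ 0.1 -5.4  0.4] open 0.010016730268289907
F tool [-0.3  4.4  1.7] M tool [ 0.08 -0.7   0.96] q [-19.8 -10.7 130.5  27.7  38.5  35.8] open 0.0097 t 13.67 [ 0.5668 -0.0528  0.0602] spin about face z [179.9  -0.   -0.2]
```

View pics/ov11.png

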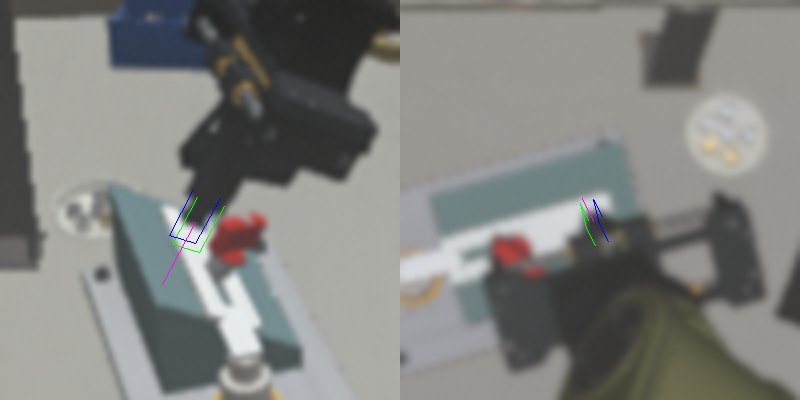

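```bash
python3 -m inch '[{"linear":[0,0.002,0],"angular":[0,0,0]},{"linear":[0,0.006,0],"angular":[0,0,0]},{"linear":[0,0.012,0],"angular":[0,0,0]},{"linear":[0,0.018,0],"angular":[0,0,0]},{"linear":[0,0.024,0],"angular":[0,0,0]},{"linear":[0,0.03,0],"angular":[0,0,0]},{"linear":[0,0.034,0],"angular":[0,0,0]},{"linear":[0,0.034,0],"angular":[0,0,0]}]' 2 15
python3 f.py|tail -1
```

```text
time: 14.33
tcp_pos: [0.5763, -0.0869, 0.0602]
tool_rot: [179.7, 60.2, 15.5]
wrist_force: [0.0, -2.7, 0.1]
opening: 0.0096
F tool [-0.4  2.6  0.6] M tool [ 0.04 -0.59  0.2 ] q [-23.4  -8.1 128.3  29.4  39.6  31.2] open 0.0096 t 14.33 [ 0.5763 -0.0869  0.0602] spin about face z [179.9  -0.2  -0.2]
```

```bash
python3 -m inch '[{"linear":[0,0.002,0],"angular":[0,0,0]},{"linear":[0,0.004,0],"angular":[0,0,0]},{"linear":[0,0.006,0],"angular":[0,0,0]},{"linear":[0,0.006,0],"angular":[0,0,0]}]' 2 15
python3 f.py|tail -1
```

```text
time: 14.67
tcp_pos: [0.5776, -0.0915, 0.0601]
tool_rot: [-179.9, 60.2, 15.9]
wrist_force: [-2.2, 4.5, 3.7]
opening: 0.0098
F tool [-3.7 -5.  -1.1] M tool [-0.02 -0.28 -0.97] q [-24.   -7.7 127.9  29.8  40.   30.5] open 0.0098 t 14.67 [ 0.5776 -0.0915  0.0601] spin about face z [ 1.799e+02  1.000e-01 -3.000e-01]
```

Force now resists and travel is about 40 mm. One small push more, then release.

```bash
python3 -m inch '[{"linear":[0,0.002,0],"angular":[0,0,0]},{"linear":[0,0.002,0],"angular":[0,0,0]},{"linear":[0,0.002,0],"angular":[0,0,0]}]' 2 15
python3 f.py|tail -1
python3 -m inch '[{"linear":[0,0,0],"angular":[0,0,0]},{"linear":[0,0,0],"angular":[0,0,0]},{"linear":[0,0,0],"angular":[0,0,0]},{"linear":[0,0,0],"angular":[0,0,0]},{"linear":[-0.015,0,0],"angular":[0,0,0]},{"linear":[-0.035,0,0],"angular":[0,0,0]},{"linear":[-0.06,0,0],"angular":[0,0,0]},{"linear":[-0.08,0,0],"angular":[0,0,0]}]' 32
python3 ovt.py 12 |tail -1
```

```text
time: 14.92
tcp_pos: [0.5776, -0.0914, 0.0601]
tool_rot: [-179.4, 60.2, 16.4]
wrist_force: [-4.5, 7.1, 4.5]
opening: 0.0096
F tool [-5.  -8.1 -0.1] M tool [ 0.03 -0.22 -1.28] q [-24.1  -7.6 127.8  30.   40.2  30.2] open 0.0096 t 14.92 [ 0.5776 -0.0914  0.0601] spin about face z [179.9   0.6  -0.3]
time: 15.58
tcp_pos: [0.5391, -0.1031, 0.1305]
tool_rot: [-179.5, 60.2, 16.3]
wrist_force: [0.7, -0.5, -0.6]
opening: 0.0308
15.5833 [ 0.5391 -0.1031  0.1305] [ 0.5404 -0.1044  0.1349] [-27.8 -18.7 128.9  26.7  50.3  32.6] [ 2.4 -0.3  1.8] open 0.03009264134167165
```

View pics/ov12.png

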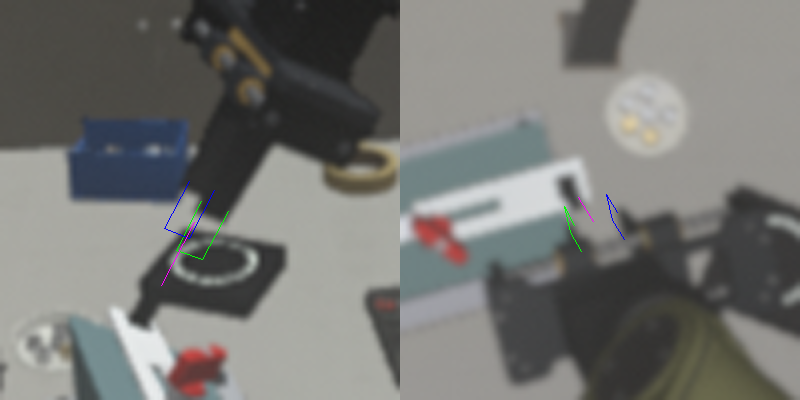

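```bash
cat >> goal.py <<'E'
FX=np.array([np.cos(YAW),np.sin(YAW),0]);FY=np.array([-np.sin(YAW),np.cos(YAW),0])
def vertR(): 
    x=np.array([0,0,-1.]); return np.c_[x,FX,np.cross(x,FX)]
E
python3 - <<'E'|tail -3
from goal import *
d,r=delta([.532,.078,.16],vertR()); print(d.round(4),r.round(4),np.linalg.norm(r))
st,t,Rt=tool(); print((Rt.T@[0,0,.03]).round(4))
E
```

```text
yaw 16.060737129009542 15.149215232128864
[-0.0023 -0.1779 -0.0488] [-1.5291 -0.4117 -0.4111] 1.6360368259089142
[-0.026  0.    -0.015]
```

```bash
python3 -m inch '[{"linear":[-0.012,0,-0.007],"angular":[-0.08,-0.022,-0.022]},{"linear":[-0.024,-0.01,-0.016],"angular":[-0.19,-0.05,-0.05]},{"linear":[-0.027,-0.022,-0.02],"angular":[-0.3,-0.08,-0.08]},{"linear":[-0.027,-0.035,-0.024],"angular":[-0.4,-0.108,-0.108]},{"linear":[-0.027,-0.05,-0.028],"angular":[-0.5,-0.135,-0.135]},{"linear":[-0.027,-0.065,-0.032],"angular":[-0.6,-0.162,-0.162]},{"linear":[-0.027,-0.078,-0.036],"angular":[-0.7,-0.188,-0.188]},{"linear":[-0.027,-0.09,-0.04],"angular":[-0.78,-0.21,-0.21]}]' 70 15
python3 - <<'E'|tail -2
from goal import *
d,r=delta([.532,.078,.16],vertR()); print(d.round(4),r.round(4),np.linalg.norm(r),state()["qpos"].round(1))
E
```

```text
time: 16.35
tcp_pos: [0.5368, -0.0111, 0.1757]
tool_rot: [156.8, 74.2, 39.5]
wrist_force: [1.0, -0.7, -0.6]
opening: 0.0661
yaw 16.060737129009542 15.149215232128864
[ 0.0295 -0.0475 -0.0713] [-0.7443 -0.201  -0.1988] 0.7961322864941486 [-14.2 -14.1 118.3  13.8  66.9   8.6]
```

```bash
python3 -m inch '[{"linear":[0.002,-0.008,-0.011],"angular":[-0.1,-0.027,-0.027]},{"linear":[0.006,-0.016,-0.022],"angular":[-0.2,-0.054,-0.054]},{"linear":[0.01,-0.024,-0.035],"angular":[-0.31,-0.084,-0.083]},{"linear":[0.015,-0.032,-0.047],"angular":[-0.42,-0.113,-0.112]},{"linear":[0.02,-0.039,-0.058],"angular":[-0.53,-0.143,-0.141]},{"linear":[0.025,-0.045,-0.067],"angular":[-0.64,-0.173,-0.171]},{"linear":[0.029,-0.0475,-0.071],"angular":[-0.744,-0.201,-0.199]},{"linear":[0.029,-0.0475,-0.071],"angular":[-0.744,-0.201,-0.199]}]'
python3 ovt.py 13|tail -1
python3 - <<'E'|tail -12
from goal import *
d,r=delta([.532,.078,.16],vertR()); print(d.round(4),r.round(4),np.linalg.norm(r),state()["qpos"].round(1))
for n in("side","top"):
    for q in("master_center","granite_top"): print(n,q,[(round(d["score"],2),np.round(d["point"],4).tolist()) for d in landmark_of(n,q)[:2]])
E
```

```text
time: 17.02
tcp_pos: [0.5316, 0.0797, 0.158]
tool_rot: [-103.8, 89.8, -177.9]
wrist_force: [-0.4, -0.5, -0.9]
opening: 0.0663
17.0167 [0.5316 0.0797 0.158 ] [0.5316 0.0789 0.1585] [  2.7  -5.4 111.3   0.   74.3 -13. ] [-0.6 -0.2  0.5] open 0.06642973314070026
screws top [[0.5795, 0.1201, 0.012], [0.6344, -0.0632, 0.012], [0.5235, -0.0928, 0.012], [0.4727, 0.0907, 0.012]]
screws side [[0.5808, 0.1178, 0.012], [0.6319, -0.0656, 0.012], [0.4748, 0.0879, 0.012]]
yaw 16.060737129009542 15.149215232128864
[-0.001   0.0004  0.0002] [-0.0014 -0.001   0.0016] 0.002360907105826225 [  2.6  -5.5 111.3   0.   74.3 -13. ]
side master_center [(0.53, [0.5312, 0.081, 0.032])]
side granite_top [(0.66, [0.5292, -0.2475, 0.0195])]
top master_center []
top granite_top [(0.85, [0.5279, -0.2444, 0.0175])]
```

View pics/ov13.png

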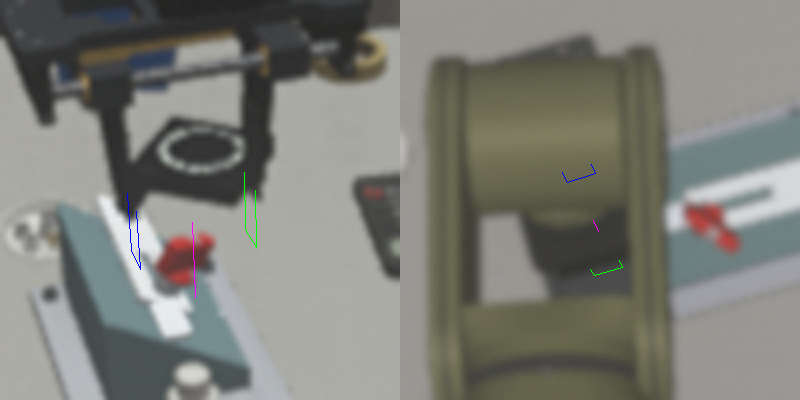

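```bash
python3 - <<'E'|tail -3
from goal import *
print(Cam("top").onz([[214.9,182.7]],.016),Cam("side").onz([[242.3,240.0]],.015))
s=Cam("side"); st,t,Rt=tool()
# neck top in side0 crop: white top center (315,358)/7
print(s.proj([t+Rt@[a,-.033,.0] for a in(.017,-.01,-.015,-.02,-.025)]).round(1).tolist(),s.proj(t)[0])
E
```

```text
yaw 16.060737129009542 15.149215232128864
[[0.53345954 0.07955413 0.016     ]] [[0.53430634 0.08093036 0.015     ]]
[[255.9, 191.5], [255.7, 181.2], [255.7, 179.2], [255.7, 177.3], [255.6, 175.3]] [241.44468882 187.53141488]
```

```bash
python3 - <<'E'|tail -1
from goal import *
d,r=delta([.533,.0795,.045],vertR()); print(d.round(4),r.round(4))
E
python3 -m inch '[{"linear":[0.015,0.001,0],"angular":[0,0,0]},{"linear":[0.035,0.001,0],"angular":[0,0,0]},{"linear":[0.06,0.001,0],"angular":[0,0,0]},{"linear":[0.085,0.001,0],"angular":[0,0,0]},{"linear":[0.105,0.001,0],"angular":[0,0,0]},{"linear":[0.114,0.001,0],"angular":[0,0,0]},{"linear":[0.114,0.001,0],"angular":[0,0,0]}]' 60
python3 ovt.py 14|tail -1
python3 - <<'E'|tail -1
from goal import *
d,r=delta([.533,.0795,.006],vertR()); print(d.round(4),r.round(4))
E
```

```text
[ 0.1154  0.0019 -0.0021] [-0.0025 -0.0003 -0.0002]
time: 17.9
tcp_pos: [0.5307, 0.0765, 0.044]
tool_rot: [-108.3, 89.7, 177.2]
wrist_force: [0.4, -0.3, 0.7]
opening: 0.0567
17.9 [0.5307 0.0765 0.044 ] [0.5321 0.0767 0.0459] [  2.5   1.6 116.2   0.   62.3 -13. ] [ 0.1  0.4 -0.3] open 0.05691782511399075
[ 0.0412  0.0004 -0.0026] [-0.0036 -0.0001 -0.0013]
```

View pics/ov14.png

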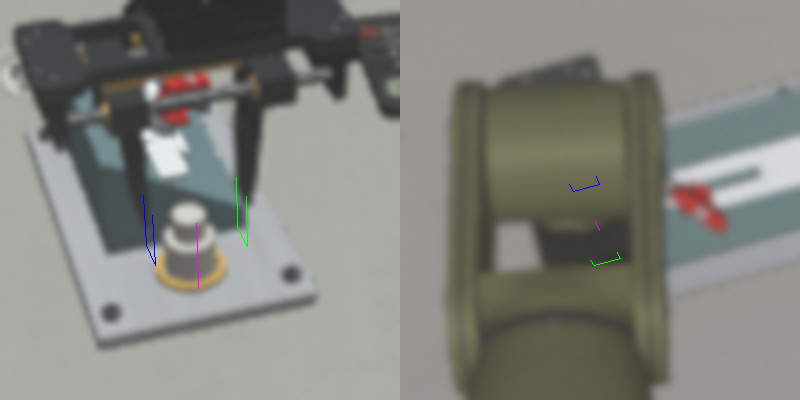

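```bash
python3 - <<'E'|tail -4
from goal import *
s=Cam("side"); st,t,Rt=tool(); q0=s.proj(t)[0].round().astype(int)-[48,55]
a=cv2.imread("pics/side14.png")[155:245,190:270]; 
im=cv2.resize(a,None,fx=7,fy=7,interpolation=2)
th=np.linspace(0,2*np.pi,40)
for c,col in(((.533,.0795),(0,255,0)),((.536,.0795),(0,0,255))):
  for z,r in((.055,.008),(.038,.015),(.017,.022)):
    q=((s.proj(np.c_[c[0]+r*np.cos(th),c[1]+r*np.sin(th),0*th+z])-[190,155]+.5)*7).round().astype(int); cv2.polylines(im,[q],True,col,1)
cv2.imwrite("pics/m14.png",im)
E
```

```text
screws top [[0.5795, 0.1201, 0.012], [0.6344, -0.0632, 0.012], [0.5235, -0.0928, 0.012], [0.4727, 0.0907, 0.012]]
screws side [[0.5808, 0.1178, 0.012], [0.6319, -0.0656, 0.012], [0.4748, 0.0879, 0.012]]
yaw 16.060737129009542 15.149215232128864
```

View pics/m14.png

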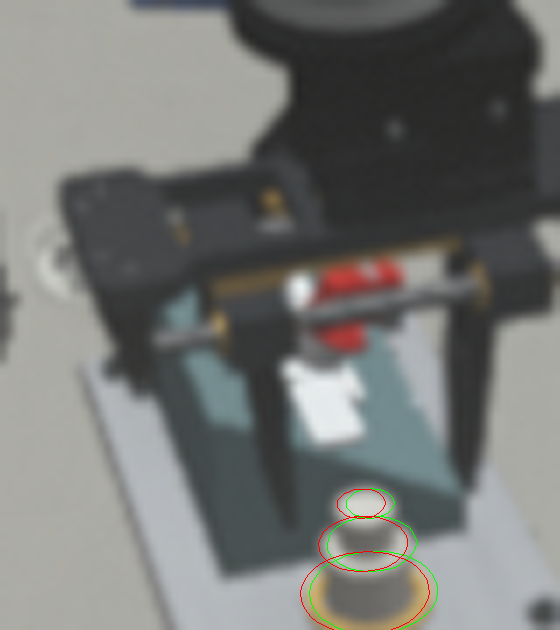

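```bash
python3 - <<'E'|tail -1
from goal import *
d,r=delta([.534,.0795,.006],vertR()); print(d.round(4),r.round(4))
E
python3 -m inch '[{"linear":[0,0.0015,-0.0025],"angular":[0,0,0]},{"linear":[0.01,0.0015,-0.0025],"angular":[0,0,0]},{"linear":[0.02,0.0015,-0.0025],"angular":[0,0,0]},{"linear":[0.03,0.0015,-0.0025],"angular":[0,0,0]},{"linear":[0.036,0.0015,-0.0025],"angular":[0,0,0]},{"linear":[0.036,0.0015,-0.0025],"angular":[0,0,0]}]' 60
python3 ovt.py 15|tail -1
python3 - <<'E'|tail -1
from goal import *
a=cv2.imread("pics/side15.png")[155:245,190:270]; cv2.imwrite("pics/m15.png",cv2.resize(a,None,fx=7,fy=7,interpolation=2))
E
```

```text
[ 0.0412  0.0013 -0.0024] [-0.0036 -0.0001 -0.0013]
time: 18.5
tcp_pos: [0.5322, 0.0796, 0.0087]
tool_rot: [-109.4, 89.8, 176.1]
wrist_force: [0.5, -0.7, -0.6]
opening: 0.057
18.5 [0.5322 0.0796 0.0087] [0.5329 0.0796 0.0096] [  2.8   4.7 117.    0.   58.5 -12.7] [-0.1 -0.3  0.7] open 0.056875685923276416
yaw 16.060737129009542 15.149215232128864
```

View pics/m15.png

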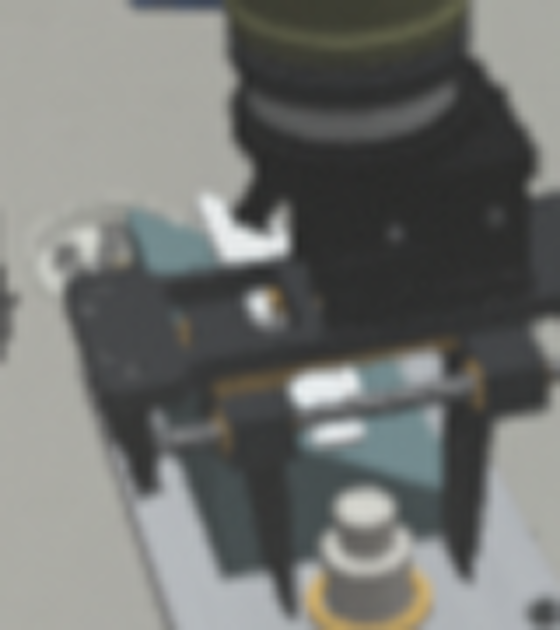

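```bash
python3 - <<'E'|tail -5
from goal import *
from scipy.optimize import least_squares
st,t,Rt=tool(); c=Cam("side")
for px in([231.1-.4,243.3-.4],[190+470/7-.4,155+580/7-.4]):
  for b in(-.01,0):
    r=least_squares(lambda p:c.proj(t+Rt@[p[0],p[1],b])[0]-px,[0,0]); print(b,r.x.round(4),"tip z",(t+Rt@[r.x[0],r.x[1],b])[2].round(4))
E
```

```text
yaw 16.060737129009542 15.149215232128864
-0.01 [-0.0106  0.0316] tip z 0.021
0 [-0.0021  0.0295] tip z 0.0125
-0.01 [-0.0109 -0.0324] tip z 0.0213
0 [-0.0024 -0.0354] tip z 0.0128
```

```bash
python3 -m inch '[{"linear":[0,0,0],"angular":[0,0,0]},{"linear":[0,0,0],"angular":[0,0,0]},{"linear":[0,0,0],"angular":[0,0,0]},{"linear":[0,0,0],"angular":[0,0,0]},{"linear":[0,0,0],"angular":[0,0,0]},{"linear":[0,0,0],"angular":[0,0,0]},{"linear":[0,0,0],"angular":[0,0,0]},{"linear":[0,0,0],"angular":[0,0,0]}]' 15 8
python3 f.py|tail -1
```

```text
time: 19.27
tcp_pos: [0.5338, 0.0797, 0.0108]
tool_rot: [137.7, 90.0, 63.2]
wrist_force: [0.1, -0.7, 2.5]
opening: 0.0296
F tool [-2.5 -0.1  0.7] M tool [ 0.03 -0.04 -0.14] q [  2.8   4.6 116.9   0.   58.5 -12.7] open 0.0296 t 19.27 [0.5338 0.0797 0.0108] spin about face z [ 88.   23.5 -23.5]
```

```bash
python3 -m inch '[{"linear":[0,0,0],"angular":[0,0,0]},{"linear":[0,0,0],"angular":[0,0,0]},{"linear":[-0.004,0,0],"angular":[0,0,0]},{"linear":[-0.012,0,0],"angular":[0,0,0]},{"linear":[-0.024,0,0],"angular":[0,0,0]},{"linear":[-0.038,0,0],"angular":[0,0,0]},{"linear":[-0.05,0,0],"angular":[0,0,0]},{"linear":[-0.06,0,0],"angular":[0,0,0]}]' 15 30
python3 f.py|tail -1; python3 ovt.py 16|tail -1
```

```text
time: 19.93
tcp_pos: [0.5346, 0.0797, 0.073]
tool_rot: [86.4, 89.9, 11.9]
wrist_force: [0.0, -0.2, -1.7]
opening: 0.0289
F tool [ 1.7 -0.   0.2] M tool [-0.07 -0.06 -0.03] q [  2.8  -0.2 115.    0.   65.  -12.7] open 0.0289 t 19.93 [0.5346 0.0797 0.073 ] spin about face z [ 88.   23.4 -23.5]
19.9333 [0.5346 0.0797 0.073 ] [0.536  0.0798 0.075 ] [  2.8  -0.3 114.9   0.   65.1 -12.7] [ 1.6 -0.1 -0. ] open 0.028794559361838837
```

View pics/ov16.png

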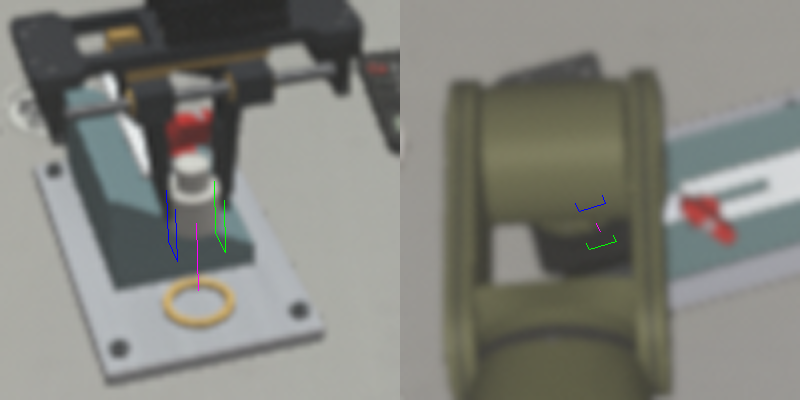

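```bash
python3 -m inch '[{"linear":[-0.008,0,0],"angular":[0,0,0]},{"linear":[-0.022,0,0],"angular":[0,0,0]},{"linear":[-0.038,0,0],"angular":[0,0,0]},{"linear":[-0.054,0,0],"angular":[0,0,0]},{"linear":[-0.066,0,0],"angular":[0,0,0]},{"linear":[-0.072,0,0],"angular":[0,0,0]},{"linear":[-0.072,0,0],"angular":[0,0,0]}]'
python3 - <<'E'|tail -3
from goal import *
d,r=delta([.5275,-.2467,.147],vertR()); print(d.round(4),r.round(4),state()["qpos"].round(1))
for n in("top","side"):
    a=camera(n); 
    if n=="top": b=a[160:210,300:350]
    else: b=a[155:195,215:275]
    cv2.imwrite(f"pics/g{n}.png",cv2.resize(b[:,:,::-1],None,fx=8,fy=8,interpolation=2))
E
```

```text
time: 20.62
tcp_pos: [0.5364, 0.0797, 0.1476]
tool_rot: [79.9, 89.5, 5.4]
wrist_force: [0.7, 0.1, -2.7]
opening: 0.0284
screws side [[0.5808, 0.1178, 0.012], [0.6319, -0.0656, 0.012], [0.4748, 0.0879, 0.012]]
yaw 16.060737129009542 15.149215232128864
[ 3.000e-04 -9.580e-02  3.122e-01] [-0.0035  0.0015 -0.0082] [  2.8  -4.7 111.7   0.   72.5 -12.7]
```

View pics/gtop.png

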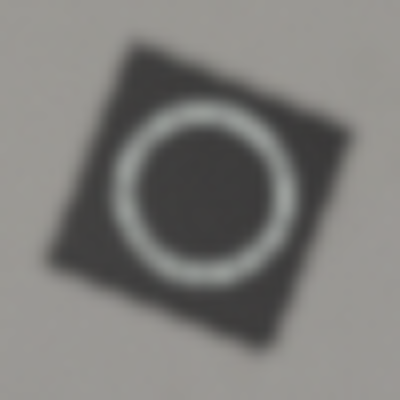

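```bash
python3 - <<'E'|tail -4
from goal import *
for n,(x0,y0,x1,y1) in dict(top=(306,165,346,203),side=(220,155,268,188)).items():
    a=cv2.imread(f"pics/{n}0.png")[y0:y1,x0:x1].astype(np.uint8); g=cv2.cvtColor(a,cv2.COLOR_BGR2GRAY); 
    c=Cam(n); ys,xs=np.mgrid[y0:y1,x0:x1]
    w=c.onz(np.c_[xs.ravel(),ys.ravel()].astype(float),.02)
    r=np.hypot(w[:,0]-.5275,w[:,1]+.2467); m=(g.ravel()>110)&(r<.042)
    from scipy.optimize import least_squares
    P=w[m]; s=least_squares(lambda p:np.hypot(P[:,0]-p[0],P[:,1]-p[1])-p[2],[.5275,-.2467,.03],loss="soft_l1",f_scale=.002); print(n,m.sum(),s.x.round(4))
E
```

```text
screws side [[0.5808, 0.1178, 0.012], [0.6319, -0.0656, 0.012], [0.4748, 0.0879, 0.012]]
yaw 16.060737129009542 15.149215232128864
top 145 [ 0.5263 -0.247   0.0301]
side 71 [ 0.528  -0.2459  0.0306]
```

```bash
python3 -m inch '[{"linear":[0,-0.003,0.01],"angular":[0,0,0]},{"linear":[0,-0.008,0.028],"angular":[0,0,0]},{"linear":[0,-0.016,0.052],"angular":[0,0,0]},{"linear":[0,-0.024,0.078],"angular":[0,0,0]},{"linear":[0,-0.032,0.104],"angular":[0,0,0]},{"linear":[0,-0.04,0.13],"angular":[0,0,0]},{"linear":[0,-0.047,0.152],"angular":[0,0,0]},{"linear":[0,-0.052,0.168],"angular":[0,0,0]}]'
python3 - <<'E'|tail -1
from goal import *
d,r=delta([.527,-.2465,.147],vertR()); print(d.round(4),r.round(4),state()["qpos"].round(1))
E
```

```text
time: 21.38
tcp_pos: [0.5286, -0.0985, 0.1437]
tool_rot: [87.1, 89.9, 12.5]
wrist_force: [0.0, -0.9, -1.2]
opening: 0.0287
[-0.0033 -0.0408  0.1423] [-0.005   0.0001 -0.0022] [-1.630e+01 -4.800e+00  1.122e+02  1.000e-01  7.250e+01 -3.170e+01]
```

```bash
python3 -m inch '[{"linear":[0,-0.003,0.01],"angular":[0,0,0]},{"linear":[0,-0.01,0.034],"angular":[0,0,0]},{"linear":[0,-0.017,0.06],"angular":[0,0,0]},{"linear":[0,-0.025,0.086],"angular":[0,0,0]},{"linear":[0,-0.032,0.11],"angular":[0,0,0]},{"linear":[0,-0.038,0.131],"angular":[0,0,0]},{"linear":[0,-0.041,0.142],"angular":[0,0,0]},{"linear":[0,-0.041,0.142],"angular":[0,0,0]}]'
python3 - <<'E'|tail -1
from goal import *
d,r=delta([.527,-.2465,.035],vertR()); print(d.round(4),r.round(4),state()["qpos"].round(1))
E
```

```text
time: 22.05
tcp_pos: [0.5261, -0.2481, 0.1427]
tool_rot: [117.1, 89.9, 42.3]
wrist_force: [0.4, 0.5, -1.3]
opening: 0.0289
[ 0.1077  0.0012 -0.0013] [-0.0075 -0.0005 -0.0011] [-3.060e+01  1.000e+00  1.067e+02  1.000e-01  7.230e+01 -4.590e+01]
```

```bash
python3 -m inch '[{"linear":[0.006,0.001,-0.001],"angular":[-0.007,0,0]},{"linear":[0.022,0.001,-0.001],"angular":[-0.007,0,0]},{"linear":[0.04,0.001,-0.001],"angular":[-0.007,0,0]},{"linear":[0.06,0.001,-0.001],"angular":[-0.007,0,0]},{"linear":[0.08,0.001,-0.001],"angular":[-0.007,0,0]},{"linear":[0.095,0.001,-0.001],"angular":[-0.007,0,0]},{"linear":[0.103,0.001,-0.001],"angular":[-0.007,0,0]},{"linear":[0.103,0.001,-0.001],"angular":[-0.007,0,0]}]'
python3 ovt.py 17|tail -1; python3 f.py|tail -1
python3 - <<'E'|tail -1
from goal import *
d,r=delta([.527,-.2465,.020],vertR()); print(d.round(4),r.round(4),state()["qpos"].round(1))
E
```

```text
time: 22.72
tcp_pos: [0.5251, -0.2444, 0.0367]
tool_rot: [-151.3, 89.7, 134.4]
wrist_force: [-0.1, 0.1, -2.5]
opening: 0.0291
22.7167 [ 0.5251 -0.2444  0.0367] [ 0.5262 -0.2453  0.0385] [-3.030e+01  7.400e+00  1.108e+02  1.000e-01  6.200e+01 -4.610e+01] [-0.4 -0.5 -1.7] open 0.028666717622507363
F tool [0.5 0.3 0.6] M tool [-0.01 -0.12 -0.1 ] q [-3.040e+01  7.300e+00  1.107e+02  1.000e-01  6.200e+01 -4.610e+01] open 0.0286 t 22.82 [ 0.5271 -0.2461  0.0399] spin about face z [ 87.7  23.5 -23.4]
[ 0.0199 -0.0002  0.0004] [ 0.0004 -0.0008 -0.0011] [-3.040e+01  7.300e+00  1.107e+02  1.000e-01  6.200e+01 -4.610e+01]
```

View pics/ov17.png

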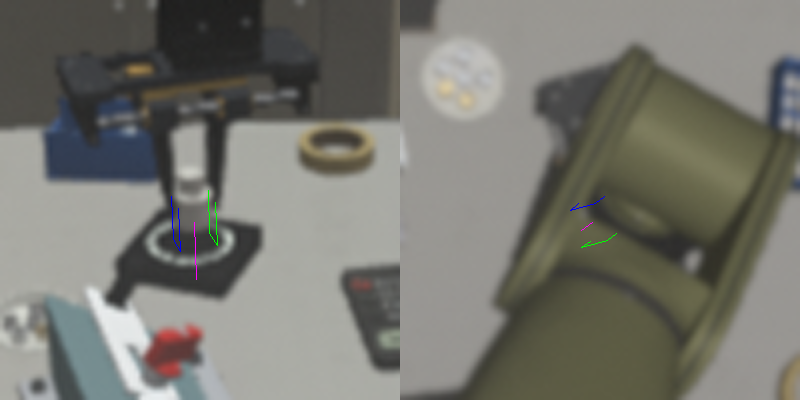

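```bash
python3 -m inch '[{"linear":[0.004,0,0],"angular":[0,0,0]},{"linear":[0.009,0,0],"angular":[0,0,0]},{"linear":[0.013,0,0],"angular":[0,0,0]},{"linear":[0.016,0,0],"angular":[0,0,0]},{"linear":[0.016,0,0],"angular":[0,0,0]},{"linear":[0.016,0,0],"angular":[0,0,0]},{"linear":[0.016,0,0],"angular":[0,0,0]},{"linear":[0.016,0,0],"angular":[0,0,0]}]'
python3 f.py|tail -1
python3 -m inch '[{"linear":[0.001,0,0],"angular":[0,0,0]},{"linear":[0.002,0,0],"angular":[0,0,0]},{"linear":[0.002,0,0],"angular":[0,0,0]},{"linear":[0.002,0,0],"angular":[0,0,0]}]'
python3 f.py|tail -1
```

```text
time: 23.48
tcp_pos: [0.5273, -0.2462, 0.0241]
tool_rot: [111.8, 89.9, 37.5]
wrist_force: [-0.1, 0.9, -0.9]
opening: 0.0289
F tool [ 0.9  0.2 -0.9] M tool [ 0.02 -0.09 -0.08] q [-3.040e+01  8.500e+00  1.111e+02  1.000e-01  6.040e+01 -4.610e+01] open 0.0289 t 23.48 [ 0.5273 -0.2462  0.0241] spin about face z [ 87.8  23.5 -23.4]
time: 23.82
tcp_pos: [0.5272, -0.2462, 0.022]
tool_rot: [116.1, 89.9, 41.8]
wrist_force: [1.0, 0.1, -1.9]
opening: 0.0287
F tool [1.9 1.  0.1] M tool [-0.01 -0.07 -0.06] q [-3.040e+01  8.700e+00  1.111e+02  1.000e-01  6.010e+01 -4.610e+01] open 0.0287 t 23.82 [ 0.5272 -0.2462  0.022 ] spin about face z [ 87.8  23.5 -23.4]
```

```bash
for i in 1 2; do :; done
python3 -m inch '[{"linear":[0.001,0,0],"angular":[0,0,0]},{"linear":[0.002,0,0],"angular":[0,0,0]},{"linear":[0.002,0,0],"angular":[0,0,0]},{"linear":[0.002,0,0],"angular":[0,0,0]}]'
python3 f.py|tail -1
```

```text
time: 24.15
tcp_pos: [0.5271, -0.2461, 0.0199]
tool_rot: [125.2, 89.9, 51.0]
wrist_force: [0.3, -0.3, -0.3]
opening: 0.0288
F tool [0.3 0.2 0.4] M tool [ 0.02 -0.09 -0.07] q [-3.040e+01  8.900e+00  1.112e+02  1.000e-01  5.990e+01 -4.610e+01] open 0.0288 t 24.15 [ 0.5271 -0.2461  0.0199] spin about face z [ 87.8  23.5 -23.4]
```

```bash
python3 -m inch '[{"linear":[0.0005,0,0],"angular":[0,0,0]},{"linear":[0.001,0,0],"angular":[0,0,0]},{"linear":[0.001,0,0],"angular":[0,0,0]}]'
python3 f.py|tail -1
python3 -m inch '[{"linear":[0.0005,0,0],"angular":[0,0,0]},{"linear":[0.001,0,0],"angular":[0,0,0]},{"linear":[0.001,0,0],"angular":[0,0,0]}]'
python3 f.py|tail -1
```

```text
time: 24.4
tcp_pos: [0.5272, -0.2462, 0.0189]
tool_rot: [121.8, 89.9, 47.5]
wrist_force: [-0.0, -0.0, -1.3]
opening: 0.029
F tool [ 1.3 -0.   0. ] M tool [ 0.   -0.09 -0.05] q [-3.040e+01  8.900e+00  1.112e+02  1.000e-01  5.980e+01 -4.610e+01] open 0.029 t 24.4 [ 0.5272 -0.2462  0.0189] spin about face z [ 87.8  23.5 -23.4]
time: 24.65
tcp_pos: [0.5273, -0.2462, 0.0188]
tool_rot: [135.3, 89.9, 61.1]
wrist_force: [-2.6, 1.2, 4.1]
opening: 0.0289
F tool [-4.1 -2.2 -1.9] M tool [ 0.    0.3  -0.51] q [-3.040e+01  9.000e+00  1.112e+02  1.000e-01  5.980e+01 -4.610e+01] open 0.0289 t 24.65 [ 0.5273 -0.2462  0.0188] spin about face z [ 87.7  23.5 -23.4]
```

```bash
python3 -m inch '[{"linear":[0,0,0],"angular":[0,0,0]},{"linear":[0,0,0],"angular":[0,0,0]},{"linear":[0,0,0],"angular":[0,0,0]},{"linear":[0,0,0],"angular":[0,0,0]},{"linear":[0,0,0],"angular":[0,0,0]},{"linear":[0,0,0],"angular":[0,0,0]}]' 58 4
python3 ovt.py 18|tail -1
```

```text
time: 25.15
tcp_pos: [0.5272, -0.2462, 0.0186]
tool_rot: [140.8, 89.9, 66.5]
wrist_force: [0.0, 0.9, 0.1]
opening: 0.0548
25.15 [ 0.5272 -0.2462  0.0186] [ 0.5272 -0.2461  0.0186] [-3.040e+01  9.000e+00  1.112e+02  1.000e-01  5.980e+01 -4.610e+01] [-0.7  0.7  0.5] open 0.055201431697574695
```

View pics/ov18.png

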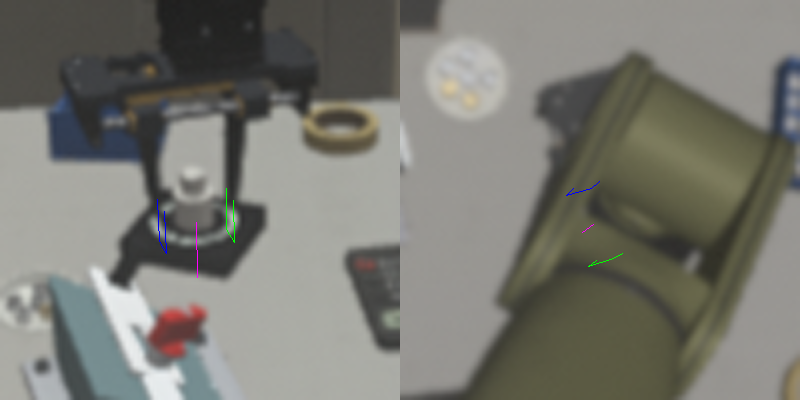

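Master stands at (193,205) inside the circle; fingers clear. Retreat straight up.

```bash
python3 -m inch '[{"linear":[-0.006,0,0],"angular":[0,0,0]},{"linear":[-0.02,0,0],"angular":[0,0,0]},{"linear":[-0.04,0,0],"angular":[0,0,0]},{"linear":[-0.065,0,0],"angular":[0,0,0]},{"linear":[-0.09,0,0],"angular":[0,0,0]},{"linear":[-0.115,0,0],"angular":[0,0,0]},{"linear":[-0.135,0,0],"angular":[0,0,0]},{"linear":[-0.14,0,0],"angular":[0,0,0]}]'
python3 -m inch '[{"linear":[-0.01,-0.01,0],"angular":[0,0,0]},{"linear":[-0.02,-0.035,0],"angular":[0,0,0]},{"linear":[-0.02,-0.07,0],"angular":[0,0,0]},{"linear":[-0.02,-0.1,0],"angular":[0,0,0]},{"linear":[-0.02,-0.125,0],"angular":[0,0,0]},{"linear":[-0.02,-0.135,0],"angular":[0,0,0]},{"linear":[-0.02,-0.135,0],"angular":[0,0,0]},{"linear":[-0.02,-0.135,0],"angular":[0,0,0]}]'
python3 - <<'E'|tail -14
from goal import *
for n in("side","top"):
    a=camera(n)[:,:,::-1]; cv2.imwrite(f"pics/{n}19.png",a)
    x0,y0,x1,y1=(180,130,310,250) if n=="side" else (190,120,340,230)
    cv2.imwrite(f"pics/{n}19c.png",cv2.resize(a[y0:y1,x0:x1],None,fx=5,fy=5,interpolation=2))
    for q in["master_center","granite_top","keeper_tab","knob_grip","calculator","sample_dish","ring_gauge","plug_gauge"]:
        r=landmark_of(n,q); print(n,q,[(round(d["score"],2),np.round(d["point"],4).tolist()) for d in r[:1]])
E
```

```text
time: 25.92
tcp_pos: [0.5296, -0.2477, 0.165]
tool_rot: [52.1, 89.5, -22.2]
wrist_force: [0.3, 0.5, 1.1]
opening: 0.0549
time: 26.58
tcp_pos: [0.3997, -0.2843, 0.1842]
tool_rot: [53.9, 89.4, -20.4]
wrist_force: [0.8, -0.5, 0.5]
opening: 0.0547
side keeper_tab [(0.8, [0.5651, -0.093, 0.0806])]
side knob_grip [(0.48, [0.5335, 0.0014, 0.0844])]
side calculator [(0.96, [0.3739, -0.1582, 0.0027])]
side sample_dish [(0.68, [0.6438, -0.1531, 0.0005])]
side ring_gauge [(0.77, [0.6094, 0.246, 0.0025])]
side plug_gauge [(0.53, [0.3939, 0.2673, -0.0012])]
top master_center [(0.5, [0.526, -0.2506, 0.0464])]
top granite_top [(0.82, [0.5248, -0.2443, 0.0209])]
top keeper_tab [(0.89, [0.565, -0.0916, 0.0787])]
top knob_grip [(0.6, [0.5386, 0.0016, 0.0871])]
top calculator [(0.72, [0.3723, -0.1543, -0.0016])]
top sample_dish [(0.54, [0.6401, -0.16, 0.002])]
top ring_gauge [(0.57, [0.6028, 0.2488, 0.0026])]
top plug_gauge [(0.61, [0.4003, 0.2718, 0.0003])]
```

View pics/side19c.png

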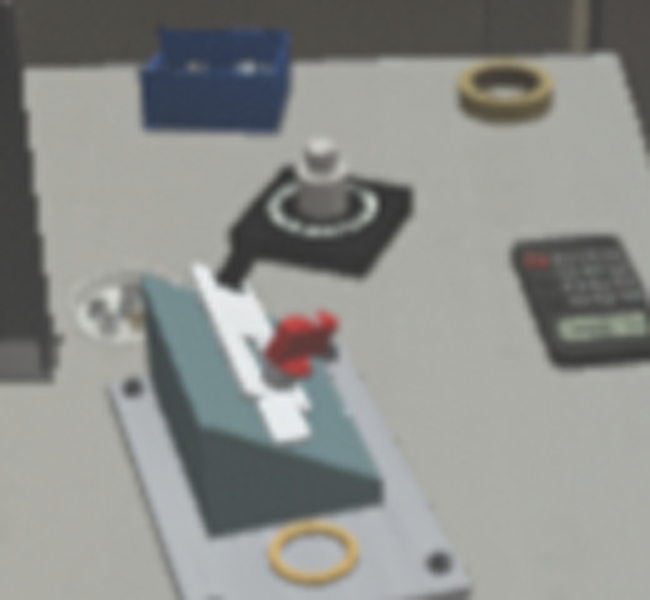

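View pics/top19c.png

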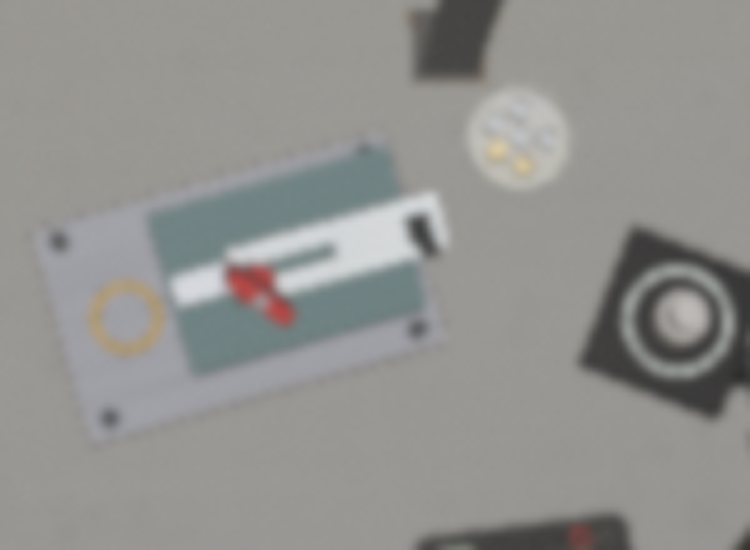

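```bash
python3 -c "
from workcell import *
print(hand_in())"
```

```text
the job is handed in; nothing more can be done
None
```

I carried out every step and handed the job in at about 27 s. Hand-in gives no verdict, so the results below are from my own last checks.

- **Knob:** I turned it about 2.5 rad clockwise until the wrist torque rose to 0.6 N m at the stop. Its wing was still at that angle in the last pictures.
- **Keeper:** I drew it about 39–40 mm until the force rose at its stop. The last pictures still show it drawn back.
- **Master:** I lifted it out, lowered it slowly and released it at first contact, with the tool height matching the predicted standing height. In the last pictures it stands upright, clearly inside the pale circle. One final top-camera position estimate put it about 4–6 mm from the circle's centre, within that estimate's error and the 17 mm allowed.
- **Loose things and robot:** The calculator, dish, ring gauge and plug gauge were found where they started, within the detector's error of a few millimetres. The arm ended clear of everything.

**What disagreed:** the stated tool point did not match the pictures. The fingertips were about 28–35 mm further back along the fingers than stated. Because of this, my first close on the knob caught nothing, and the next two closed on its round hub. I then set depths from contact and the pictures instead.

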